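Hang the glove-box holder on the rail's two spring-keeper hooks

ROBOT

A 6-joint arm with a two-finger parallel gripper is mounted at the origin on the work surface. World frame = base frame: x ahead of the robot, y to its left, z up, the work surface at z = 0. Lengths are in mm, angles in rad, forces in N, time in s.
With the tool pointing down it reaches from about 400 to 925 mm from the base axis. Payload 12.5 kg.
Tool frame: the origin (TCP) lies on the mounting face of the last link; the fingertips stand 190 mm ahead of it and the grasp point (between the pads) lies 171 mm ahead of it; x points along the fingers, y is the direction in which the jaws open and shut, and the axes are right-handed (so a half turn about x gives the same grasp; the last joint's range is limited). The gripper opens to 95 mm and grips with 3 to 60 N. Pads are 20 mm wide; open, the fingers measure 119 mm over their backs; the gripper's body (75 mm by 180 mm) begins 59 mm behind the grasp point.
Start: joints at [1.014, 0.491, 1.559, -0, 1.092, -0.106], TCP at [272.281, 562.573, 404.761] pointing down, gripper open.
Joint ranges: [-3.1, 3.1], [-0.84, 2.19], [0.05, 2.79], [-1.13, 4.28], [0.06, 2.93], [-2.69, 2.69]. Speed limits (rad/s): [2.22, 2.22, 2.79, 3.14, 3.14, 3.14].

INTERFACE

Orientations are given as [roll, pitch, yaw] about the fixed x, y, z axes, in that order (R = Rz(yaw) Ry(pitch) Rx(roll)).
In Python, from cell import env, eyes gives the robot as it stands. The module is installed in compiled form; this text tells all that it offers.
- The arm moves only by the tool jog_arm, never from a script. Its argument "deltas" is one flat list of numbers, 7 for each row, row after row: the shift along the tool's x, y, z in mm, then the turn, a rotation vector about the tool's x, y, z in rad, then the opening, from 0 (shut) to 1 (fully open). A call has 1 to 10 rows; each row shifts and turns the pose as measured when the row begins, along the tool's axes as they then stand; what a row does not reach is not made up. A row lasts 1/8 s, in which the tool goes at most 62.5 mm and 10.7 degrees, less where a joint would pass 70% of its speed; a pose out of reach is approached as far as the arm can. A call is refused whole if a number of a shift passes 62.5 or a number of a turn 0.188, either way. A call with a gripper value outside its range is refused whole. The fingers move at their own pace and stop on an object; the grip force is fixed at half the most. Time passes only in rows, so rows that do not move let the fingers close. It gives the time, the measured TCP pose, the force and the opening at its end, in the units of the state.
- env.state(): the state, without advancing time (a new reading comes with each control period).
- eyes.read_camera(name): name is "scene" or "side" or "wrist"; returns a dict with "image" (480x640x3 uint8, red, green, blue), "fovy" (degrees; the focal length in pixels is half the picture's height over the tangent of half this angle, whatever the lens; pixels are square), "cx", "cy" (the principal point, pixels), "world_from_camera" (4x4, takes a point from camera to world coordinates). Camera axes: x right, y up, looking along -z (the intrinsics and any distortion apply to the point x, -y, -z); pixel columns grow to the right and rows downward; lengths in mm; the calibration is good to about 2 mm. A picture is of the moment at which its call begins. There is no depth.
- env.job_done(): hands the job in, once; it reports no verdict.
The state is a dict: "t": time; "joints": joint angles; "qvel": joint speeds; "tau": joint torques, N m; "eef_pos": TCP position; "tcp_rot": TCP orientation; "ft_force": force on the tool from outside, world axes, zero at the start; "moment": the same for the moment, N m; "opening": opening from 0.0 (shut) to 1.0 (fully open).
Only numpy, scipy, OpenCV 4.12 (cv2) and the standard library are available. Lean on these libraries where they do the work, as an engineer would, in place of code of your own. Each camera call takes 0.05 s, during which the arm holds its last target.

TASK

Hang the wire glove-box holder by its back bar on the rail's two hooks: press it down gently, no harder than the springs need, until both sprung keepers have snapped shut over the bar. Before you let go, give it a light upward tug against the keepers to prove that both ends are caught, then let it down and leave it hanging upright and at rest, with everything else on the desk left where it stands.

Things in the scene. Friction and masses are not known exactly. Their poses are not given: they have to be found in the camera images.
- grip (a point): Centre of the grey plastic grip bar of the holder's handle: 96 mm long (holder's y), 14 mm thick (x), 24 mm tall, its centre 262 mm above the holder's underside and 21 mm behind its middle. Take it from above, fingers closing along the holder's x. Axes: x to the holder's back, y along its width, z up. The back bar is 22 mm behind (+x) and 80 mm below this point.
- holder: White wire holder with a glove carton in it, 250 mm wide (y), 86 mm deep (x), 0.27 to 0.53 kg, standing upright on the desk at the start, front (-x) towards the robot. Origin: centre of its underside; axes as for the grip. Carton top 122 mm up; 60 mm above it is the back bar. Centre of mass about 20 mm in front of the grip.
- bar_left (a point): Point on the axis of the holder's back bar, 88 mm to the +y side of its middle, to go into the left hook. The bar is a round 6 mm wire, 246 mm long along y, at x = 43 mm, z = 182 mm of the holder. Upright wires meet it at y = +-40 and +-123 mm; between them, where the hooks go, it is free. Holder's axes.
- bar_right (a point): The same, 88 mm to the -y side of the bar's middle, for the right hook.
- rack: Fixed steel stand, 384 mm wide (its y), 275 mm tall; origin on the desk, x to its back (the holder hangs on its -x side), z up. Posts y = +-165 mm, x 36 to 56 mm. The two rails (25 mm tall, front faces x = +13 mm, centres z = 70 and 185 mm) carry both hooks and are clamped to the posts by hand: rails and hooks together sit up to 6 mm off in height and 8 mm in x from the nominal places given here.
- hook_left (a point): Nominal place of the bar's axis seated in the left (+y) hook: x = 0, y = 88 mm, z = 210 mm of the rack, rack's axes. The real seat lies up to 9 mm nearer or farther (x), 7.5 mm higher or lower and 4 mm sideways; the two hooks differ by at most 2 mm in x and 3 mm in height. Find the back plates and the keepers by touch. Bring the bar in from the front (-x) above the lips, then down.
- hook_right (a point): The same for the right (-y) hook, y = -88 mm. Each hook from its real seat: steel, 16 mm wide (y); throat from the lip's inner face at x = -3 mm to the flat back plate at x = +9 mm; lip 4 mm thick, its top 20 mm above the seated bar's axis; this plate runs from 46 mm above to 160 mm below and the holder's back wires rest on it; floor 3 mm and hook's underside 7 mm below the axis. Over 22 N on a hook is too much.
- keeper_left (a point): Nominal middle of the left hook's sprung keeper, a steel tongue 10 mm long and 2.5 mm thick, hinged at the back plate: level (0 rad) it shuts the throat 12 mm above the seat. The bar turns it down against its spring, 4 to 9 N a hook, more than the holder's weight; it snaps back over the bar only in the bar's last 1.5 mm before the floor. It never turns up: a caught bar rises 8 mm, then is stopped. Tug with 3 to 8 N.
- keeper_right (a point): The same for the right hook. These points are fixed to the stand and do not show whether a keeper is shut. A bar left between keeper and floor without the snap comes out again when tugged.
- gel_bottle: Bystander: white squeeze bottle, 58 mm diameter, 170 mm tall, behind the rail stand; origin under its middle.
- brown_bottle: Bystander: brown glass bottle, 52 mm diameter, 115 mm tall; origin under its middle.
- swab_jar: Bystander: glass jar with a steel lid, 68 mm diameter, 85 mm tall, behind the holder; origin under its middle.
- tape_roll: Bystander: white roll of tape, 72 mm diameter, 24 mm tall, lying in front of the holder; origin under its middle.
- dish: Bystander: steel bowl, 100 mm diameter, 35 mm tall, on the desk's middle, near the robot; origin under its middle.
- instrument_tray: Bystander: steel tray of forceps, 200 x 110 x 35 mm, on the left; origin under its middle.
- paper_roll: Bystander: paper roll standing on end, 90 mm diameter, 110 mm tall, on the right; origin under its middle.

How it is judged:
By the outcome, as a careful person would: the job done as asked, in the order asked, and still so for the second after the job is handed in, with the robot touching nothing.
It also fails if it takes over 64 s, if anything falls off the work surface, if the arm or the gripper's body presses on something with over 40 N, if the wrist force passes 120 N, or if a joint passes its speed limit or range.

## Working session

There is one attempt and no reset: what is moved stays moved. The work goes in short steps, Python scripts to look and compute and a tool call to move; the robot and the scene stay as the last step left them, time stands still between calls to the robot, and variables do not carry over. Pictures are saved under pics/ and viewed, and the job is handed in when it is done.

Besides the shell and the picture viewer there is one more tool, called after "Emit:" as a command line: name --argument value ..., lists and objects as JSON in quotes. jog_arm: Moves the arm, as the interface text tells. Its arguments: {"type":"object","properties":{"deltas":{"type":"array","items":{"type":"number"}}},"required":["deltas"]}

```bash
mkdir -p pics; ls
cat > h.py <<'E'
import numpy as np, cv2, pickle
from cell import env, eyes
def snap(n,tag):
    c=eyes.read_camera(n); pickle.dump(c,open(f'pics/{tag}.pkl','wb'))
    cv2.imwrite(f'pics/{tag}.png',cv2.cvtColor(c['image'],cv2.COLOR_RGB2BGR)); return c
E
python3 - <<'E'
from h import *
print(env.state())
for n in ('scene','side','wrist'):
    c=snap(n,n+'0'); print(n,{k:v for k,v in c.items() if k!='image'})
E
```

```text
pics
{'t': 0.0, 'joints': array([ 1.01437489e+00,  4.91531472e-01,  1.55944470e+00, -2.64419415e-05,
        1.09169754e+00, -1.05591671e-01]), 'qvel': array([-6.83542627e-04,  3.59963983e-05,  1.13230539e-03, -3.19985828e-04,
       -8.84281318e-04, -1.53939344e-03]), 'tau': array([ 3.42844090e-03, -6.12647295e+01, -2.58183593e+01,  6.94227288e-02,
        4.81722713e-02, -1.47194787e-04]), 'eef_pos': array([272.27710645, 562.533113  , 404.18072462]), 'tcp_rot': array([-1.65469805,  1.56971502, -2.10551561]), 'ft_force': array([-0.57608195,  0.45956638, -0.84738554]), 'moment': array([-0.05042952,  0.02388732, -0.01826281]), 'opening': 0.9980808745699133}
scene {'fovy': 42.18112705284249, 'cx': 310.29371986518294, 'cy': 233.2092750833991, 'world_from_camera': array([[ 2.11588984e-01, -6.96940197e-01,  6.85203958e-01,
         1.69847784e+03],
       [ 9.77334362e-01,  1.45925863e-01, -1.53372707e-01,
        -2.09480209e+02],
       [ 6.90262596e-03,  7.02125348e-01,  7.12019908e-01,
         1.31181368e+03],
       [ 0.00000000e+00,  0.00000000e+00,  0.00000000e+00,
         1.0000
[... 208 characters left out ...]
    [-5.55985519e-01, -6.06278927e-01,  5.68600005e-01,
         1.10884815e+03],
       [-7.86135573e-03,  6.87882811e-01,  7.25779193e-01,
         1.56078460e+03],
       [ 0.00000000e+00,  0.00000000e+00,  0.00000000e+00,
         1.00000000e+00]])}
wrist {'fovy': 63.08798911611039, 'cx': 323.9030452323276, 'cy': 238.9867617717398, 'world_from_camera': array([[ 4.36137235e-01, -8.67279138e-01, -2.40023353e-01,
         2.03159075e+02],
       [ 8.99880137e-01,  4.20269659e-01,  1.16572523e-01,
         5.95078128e+02],
       [-2.26384292e-04, -2.66833865e-01,  9.63742516e-01,
         3.83312979e+02],
       [ 0.00000000e+00,  0.00000000e+00,  0.00000000e+00,
         1.00000000e+00]])}
```

View pics/scene0.png

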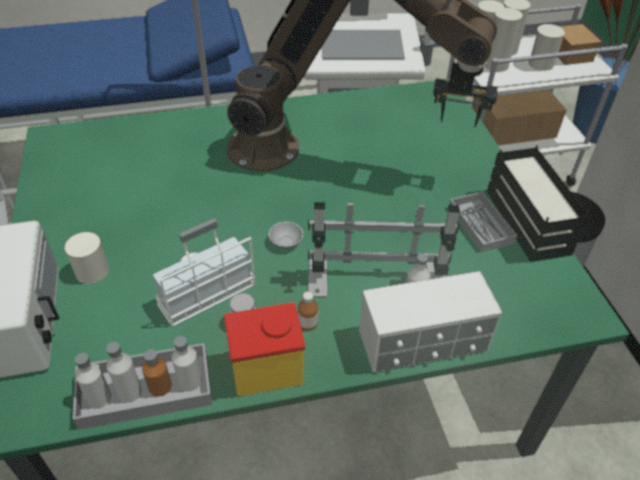

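View pics/side0.png

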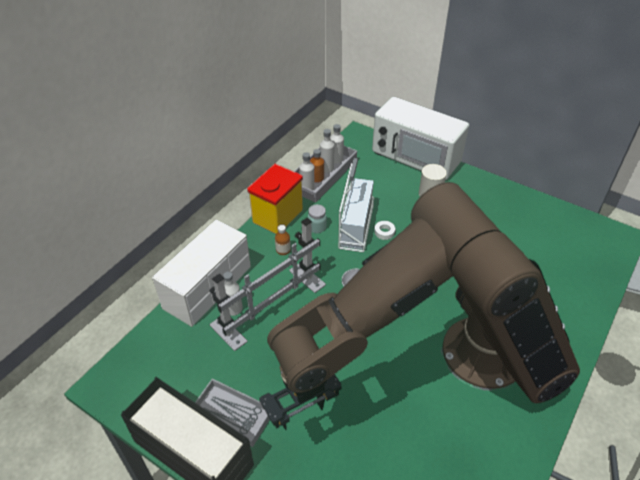

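View pics/wrist0.png

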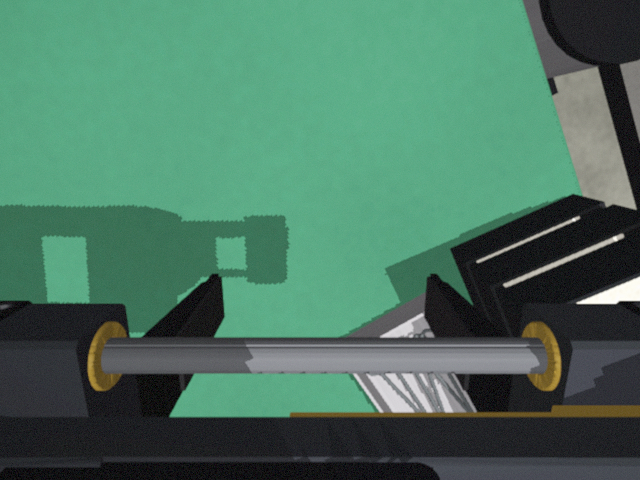

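The scene view shows the holder at about (205,265), handle at (199,230), and the rack's rails between (320,225) and (450,270). The tape roll, jar and brown bottle are near the holder. I'll enlarge those areas.

Run:
```python
import cv2
s=cv2.imread('pics/scene0.png'); d=cv2.imread('pics/side0.png')
cv2.imwrite('pics/c1.png',cv2.resize(s[205:335,140:270],None,fx=4.5,fy=4.5,interpolation=2))
cv2.imwrite('pics/c2.png',cv2.resize(s[190:310,295:475],None,fx=4.4,fy=4.4,interpolation=2))
cv2.imwrite('pics/c3.png',cv2.resize(d[145:265,310:410],None,fx=5,fy=5,interpolation=2))
cv2.imwrite('pics/c4.png',cv2.resize(d[210:360,200:340],None,fx=4,fy=4,interpolation=2))
```

```text
(no output)
```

View pics/c1.png

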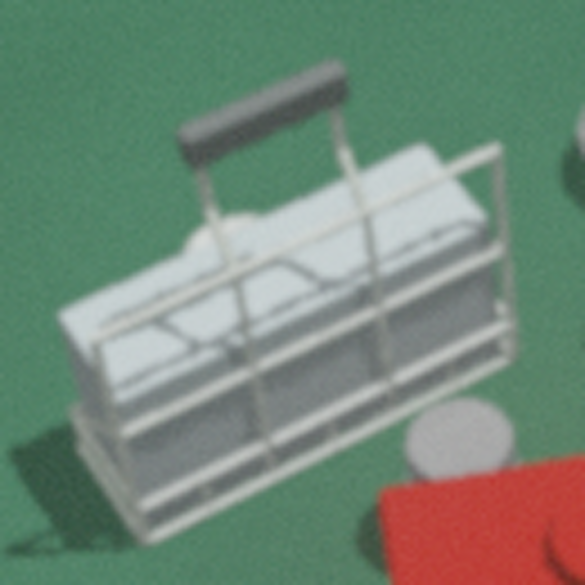

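View pics/c2.png

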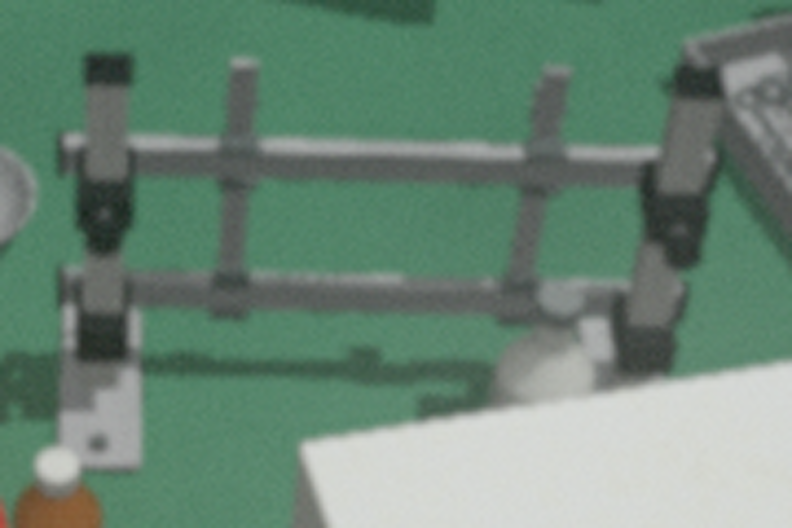

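View pics/c3.png

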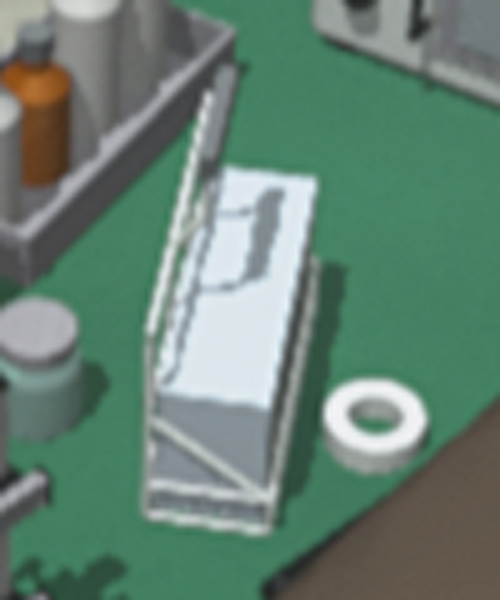

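View pics/c4.png

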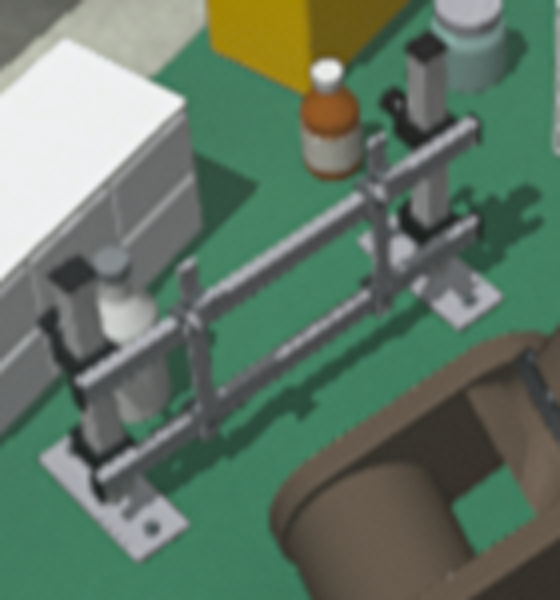

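```bash
cat >> h.py <<'E'
def load(t): return pickle.load(open(f'pics/{t}.pkl','rb'))
def ray(c,u,v):
    f=240/np.tan(np.radians(c['fovy'])/2); T=c['world_from_camera']
    d=T[:3,:3]@np.array([(u-c['cx'])/f,-(v-c['cy'])/f,-1]); return T[:3,3],d
def onz(c,p,z):
    o,d=ray(c,*p); return o+d*(z-o[2])/d[2]
def tri(c1,p1,c2,p2):
    o,d=ray(c1,*p1);q,e=ray(c2,*p2)
    s=np.linalg.lstsq(np.c_[d,-e],q-o,rcond=None)[0]
    a=o+d*s[0];b=q+e*s[1]; return (a+b)/2,np.linalg.norm(a-b)
def proj(c,P):
    f=240/np.tan(np.radians(c['fovy'])/2); T=c['world_from_camera']
    p=T[:3,:3].T@(np.asarray(P)-T[:3,3]); return np.array([c['cx']-f*p[0]/p[2],c['cy']+f*p[1]/p[2]])
def cr(p,s,x,y): return ((p[0]+.5)/s-.5+x,(p[1]+.5)/s-.5+y)
E
python3 - <<'E'
from h import *
np.set_printoptions(precision=1,suppress=True)
S=load('scene0');D=load('side0')
c1=lambda *p:cr(p,4.5,140,205); c2=lambda *p:cr(p,4.4,295,190); c3=lambda *p:cr(p,5,310,145); c4=lambda *p:cr(p,4,200,210)
L=onz(S,c1(500,148),182);R=onz(S,c1(98,335),182);print('bar ends',L,R,np.linalg.norm(L-R),(L+R)/2)
d=(L-R)[:2];print('yaw holder',np.arctan2(-d[0],d[1]))
a=onz(S,c1(185,140),274);b=onz(S,c1(342,68),274);print('grip top ends (front/back edges mixed)',a,b,np.linalg.norm(a-b),(a+b)/2)
print('foot back',onz(S,c1(512,362),0),onz(S,c1(148,540),0))
PL=tri(S,c2(698,72),D,c4(73,272));PR=tri(S,c2(107,66),D,c4(425,48));print('posts',PL,PR,np.linalg.norm(PL[0]-PR[0]))
pl=onz(S,c2(698,72),275);pr=onz(S,c2(107,66),275);print(pl,pr,np.linalg.norm(pl-pr))
pl=onz(D,c4(73,272),275);pr=onz(D,c4(425,48),275);print(pl,pr,np.linalg.norm(pl-pr))
HL=tri(S,c2(556,70),D,c4(189,267));HR=tri(S,c2(244,62),D,c4(376,138));print('plate tops',HL,HR,np.linalg.norm(HL[0]-HR[0]))
for z in (197.5,):
  l=onz(S,c2(714,152),z);r=onz(S,c2(62,137),z);print('rail back top edge',l,r,np.linalg.norm(l-r))
  l=onz(D,c4(82,382),z);r=onz(D,c4(476,122),z);print('rail top side',l,r,np.linalg.norm(l-r))
E
```

```text
bar ends [ 595.2 -116.9  182. ] [ 688.1 -344.2  182. ] 245.52482394333413 [ 641.7 -230.5  182. ]
yaw holder 0.3879292106234573
grip top ends (front/back edges mixed) [ 646. -283.  274.] [ 609.1 -197.8  274. ] 92.74865820253662 [ 627.5 -240.4  274. ]
foot back [ 598.7 -121.3    0. ] [ 687.  -345.2    0. ]
posts (array([683.5, 376.9, 276.6]), np.float64(3.035851154752069)) (array([607.1,  57.2, 272.2]), np.float64(2.9283652066040884)) 328.7975389100933
[680.9 376.7 275. ] [608.8  55.4 275. ] 329.2668494004752
[685.3 377.3 275. ] [605.9  61.  275. ] 326.1100357166655
plate tops (array([636.6, 312.9, 248.3]), np.float64(0.41990650820932723)) (array([596.6, 139.2, 250.9]), np.float64(0.8358247554438757)) 178.27625026673647
rail back top edge [671.2 404.4 197.5] [581.4  36.1 197.5] 379.11934781424094
rail top side [664.4 407.5 197.5] [571.9  43.4 197.5] 375.6857382548209
```

```bash
cat >> h.py <<'E'
from scipy.spatial.transform import Rotation as Ro
np.set_printoptions(precision=3,suppress=True)
def Rt(yawx):  # tool down, tool y along world angle yawx
    x=np.array([0,0,-1.]);y=np.array([np.cos(yawx),np.sin(yawx),0]);return np.c_[x,y,np.cross(x,y)]
def cur():
    s=env.state(); return s, np.array(s['eef_pos']), Ro.from_euler('xyz',s['tcp_rot']).as_matrix()
def go(tgt,yaw,n=None):
    s,p,R=cur(); Rg=Rt(yaw); d=np.asarray(tgt)-p
    w=Ro.from_matrix(R.T@Rg).as_rotvec(); print('t',s['t'],'pos',p,'F',s['ft_force'],'open',s['opening'])
    print('tool shift total',R.T@d,'rotvec total',w,'deg',np.degrees(np.linalg.norm(w)))
    N=n or int(max(np.ceil(np.linalg.norm(d)/60),np.ceil(np.linalg.norm(w)/.18),1)); print('rows',N)
    for i in range(N):
        q=R@Ro.from_rotvec(w*i/N).as_matrix(); print(np.round(q.T@d/N,1),np.round(w/N,4))
E
python3 - <<'E'
from h import *
s,p,R=cur(); print(p,R)
W=load('wrist0')['world_from_camera']; 
print(R.T@(W[:3,3]-p)); print(R.T@W[:3,:3])
print('tool y yaw',np.arctan2(R[1,1],R[0,1]))
E
```

```text
[272.259 562.574 404.32 ] [[-0.     0.436  0.9  ]
 [-0.001  0.9   -0.436]
 [-1.    -0.001 -0.   ]]
[ 21.013  -0.825 -76.357]
[[-0.001  0.267 -0.964]
 [ 1.     0.001 -0.   ]
 [ 0.001 -0.964 -0.267]]
tool y yaw 1.1200988075490086
```

Run:
```python
from h import *
go([565.6,236.2,550],np.pi/2-.236,9)
```

```text
t 0.15 pos [272.259 562.574 404.32 ] F [-0.158  1.017 -0.086] open 0.9993788283366006
tool shift total [-145.578 -166.118  406.205] rotvec total [-0.215 -0.     0.001] deg 12.301343294137684
rows 9
[-16.2 -18.5  45.1] [-0.024 -0.     0.   ]
[-16.2 -19.5  44.7] [-0.024 -0.     0.   ]
[-16.2 -20.6  44.2] [-0.024 -0.     0.   ]
[-16.2 -21.6  43.7] [-0.024 -0.     0.   ]
[-16.2 -22.7  43.2] [-0.024 -0.     0.   ]
[-16.2 -23.7  42.6] [-0.024 -0.     0.   ]
[-16.2 -24.7  42. ] [-0.024 -0.     0.   ]
[-16.2 -25.7  41.4] [-0.024 -0.     0.   ]
[-16.2 -26.7  40.8] [-0.024 -0.     0.   ]
```

Emit:
jog_arm --deltas '[-16,-18,45,-0.024,0,0,1,-16,-20,45,-0.024,0,0,1,-16,-21,44,-0.024,0,0,1,-16,-22,44,-0.024,0,0,1,-16,-23,43,-0.024,0,0,1,-16,-24,43,-0.024,0,0,1,-16,-25,42,-0.024,0,0,1,-16,-26,41,-0.024,0,0,1,-16,-27,41,-0.024,0,0,1]'

```text
t: 1.27
eef_pos: [573.6, 227.6, 549.8]
tcp_rot: [-2.171, 1.564, -2.394]
ft_force: [0.8, 1.2, 0.8]
opening: 1.0
```

Run:
```python
from h import *
c=snap('wrist','w1'); im=cv2.cvtColor(c['image'],cv2.COLOR_RGB2BGR)
for P in ([621.2,313.3,210],[580,142.3,210],[636.6,312.9,248.3],[596.6,139.2,251]): print(proj(c,P))
```

```text
[436.225 258.12 ]
[230.937 255.179]
[452.178 292.158]
[220.665 292.386]
```

View pics/w1.png

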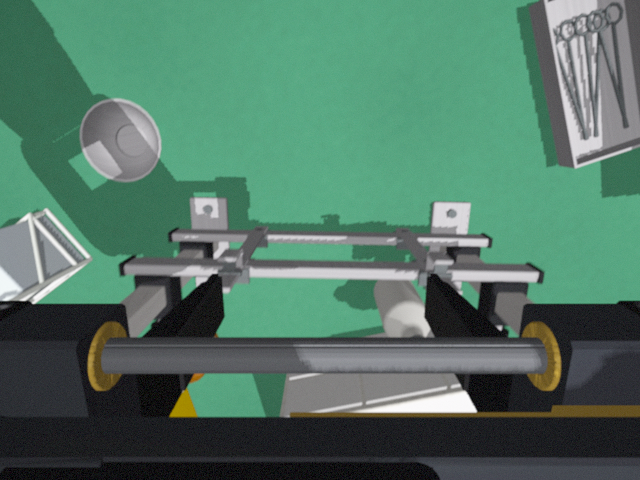

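Run:
```python
import cv2
s=cv2.imread('pics/w1.png')
a=cv2.resize(s[215:305,195:295],None,fx=7.5,fy=6.6,interpolation=2)
a=cv2.resize(s[215:305,190:290],None,fx=6,fy=6,interpolation=2);cv2.imwrite('pics/w1r.png',a)
a=cv2.resize(s[215:305,385:485],None,fx=6,fy=6,interpolation=2);cv2.imwrite('pics/w1l.png',a)
```

```text
(no output)
```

View pics/w1r.png

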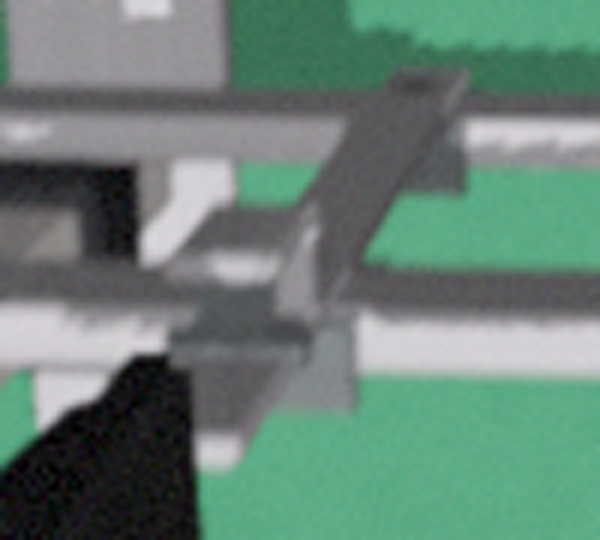

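View pics/w1l.png

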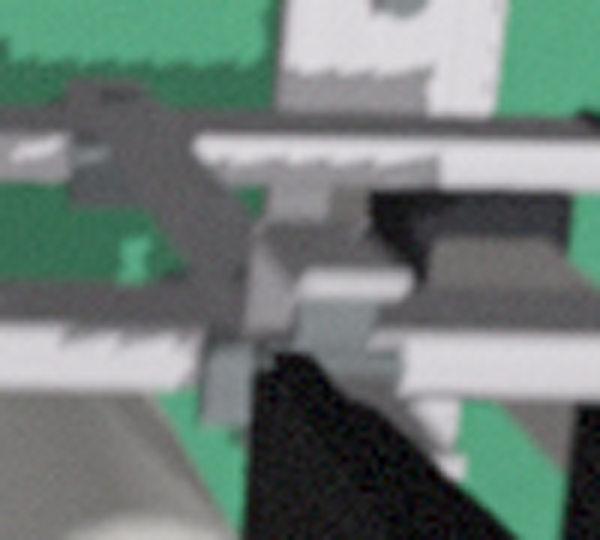

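```bash
cat >> h.py <<'E'
RO=np.array([600.6,227.8]);RX=np.array([np.cos(-.236),np.sin(-.236)]);RY=np.array([-RX[1],RX[0]])
def rk(P): P=np.asarray(P);q=P[:2]-RO;return np.array([q@RX,q@RY,P[2]])
def wd(x,y): return RO+x*RX+y*RY
E
python3 - <<'E'
from h import *
S=load('scene0');D=load('side0');W=load('w1')
c2=lambda *p:cr(p,4.4,295,190); c4=lambda *p:cr(p,4,200,210);r=lambda *p:cr(p,6,190,215);l=lambda *p:cr(p,6,385,215)
for z in (222,226,230):
  print('lip tops z',z,'L',rk(onz(W,l(355,285),z)),'R',rk(onz(W,r(247,266),z)))
P,e=tri(S,c2(244,62),W,r(217,450)); print('plate top R wrist+scene',rk(P),e)
P,e=tri(S,c2(556,70),W,l(448,460)); print('plate top L wrist+scene',rk(P),e)
P,e=tri(D,c4(376,138),W,r(217,450)); print('plate top R wrist+side',rk(P),e)
for z in (250,256): print('plateR',z, rk(onz(W,r(217,445),z)))
# rail top front edge  / back edge at both ends
for z in (193,197.5): print('rail top mid: L',rk(onz(W,l(500,360),z)),'R',rk(onz(W,r(450,345),z)),'R far',rk(onz(W,r(60,335),z)))
for z in (78,82.5): print('low rail top: ',rk(onz(W,l(300,150),z)),rk(onz(W,r(550,130),z)))
E
```

```text
lip tops z 222 L [ -0.481  90.847 222.   ] R [ -0.656 -85.266 222.   ]
lip tops z 226 L [ -1.813  89.557 226.   ] R [ -1.986 -84.263 226.   ]
lip tops z 230 L [ -3.146  88.266 230.   ] R [ -3.316 -83.26  230.   ]
plate top R wrist+scene [ 15.068 -85.498 248.883] 3.7318988863670692
plate top L wrist+scene [ 14.068  93.667 248.454] 5.2805571102442075
plate top R wrist+side [ 10.164 -80.752 260.488] 0.7644586500114888
plateR 250 [ 14.189 -83.284 250.   ]
plateR 256 [ 11.675 -81.672 256.   ]
rail top mid: L [ 20.86  123.353 193.   ] R [ 21.185 -62.241 193.   ] R far [  20.448 -121.557  193.   ]
rail top mid: L [ 19.205 121.591 197.5  ] R [ 19.525 -61.518 197.5  ] R far [  18.798 -120.041  197.5  ]
low rail top:  [ 19.349 123.71   78.   ] [ 17.858 -59.569  78.   ]
low rail top:  [ 18.13  122.394  82.5  ] [ 16.655 -59.057  82.5  ]
```

Run:
```python
from h import *
go([621.3,-238.8,545],.388,9)
```

```text
t 1.325 pos [576.644 223.862 551.407] F [ 0.283 -3.524  0.608] open 0.9970935383149503
tool shift total [   8.801 -441.168  146.235] rotvec total [0.959 0.003 0.005] deg 54.945922258905696
rows 9
[  1.  -49.   16.2] [0.107 0.    0.001]
[  0.9 -47.   21.4] [0.107 0.    0.001]
[  0.9 -44.5  26.2] [0.107 0.    0.001]
[  0.9 -41.4  30.8] [0.107 0.    0.001]
[  0.8 -37.9  35.1] [0.107 0.    0.001]
[  0.8 -34.   38.9] [0.107 0.    0.001]
[  0.8 -29.6  42.3] [0.107 0.    0.001]
[  0.8 -25.   45.2] [0.107 0.    0.001]
[  0.7 -20.   47.6] [0.107 0.    0.001]
```

Emit:
jog_arm --deltas '[1,-49,16,0.107,0,0,1,1,-47,21,0.107,0,0,1,1,-44,26,0.107,0,0,1,1,-41,31,0.107,0,0,1,1,-38,35,0.107,0,0,1,1,-34,39,0.107,0,0,1,1,-30,42,0.107,0,0,1,1,-25,45,0.107,0,0,1,1,-20,47,0.1,0,0,1,0,0,0,0,0,0,1]'

```text
t: 2.58
eef_pos: [614.5, -254.2, 540.8]
tcp_rot: [-1.356, 1.564, -2.57]
ft_force: [-0.7, 0.3, -0.1]
opening: 1.0
```

Run:
```python
from h import *
c=snap('wrist','w2'); 
go([621.3,-238.8,545],.388,1)
X=np.array([.926,.378]);Y=np.array([-.378,.926]);g=np.array([621.3,-238.8])
for p in ((0,48),(0,-48)): print(proj(c,[*(g+p[0]*X+p[1]*Y),274]))
```

```text
t 2.625 pos [ 614.538 -252.637  541.083] F [ 0.148 -0.075  0.264] open 0.9981641378100242
tool shift total [ -4.003  11.173 -10.568] rotvec total [-0.028  0.001  0.006] deg 1.667860705594606
rows 1
[ -4.   11.2 -10.6] [-0.028  0.001  0.006]
[345.676 156.2  ]
[347.924 299.808]
```

View pics/w2.png

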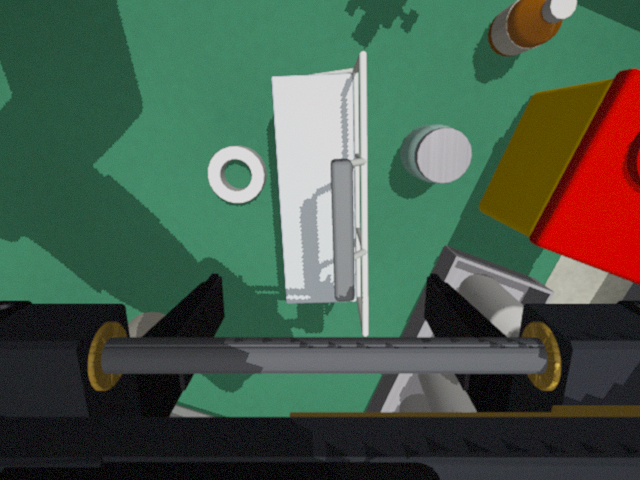

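Run:
```python
from h import *
c=load('w2'); a=onz(c,(341.8,160),274);b=onz(c,(344.5,300),274);print(a,b,np.linalg.norm(a-b),(a+b)/2); d=(a-b)[:2];y=np.arctan2(-d[0],d[1]);print('yaw',y)
# carton & bar check
a2=onz(c,(362,52),182);b2=onz(c,(365.5,335),182);print(a2,b2,np.linalg.norm(a2-b2),(a2+b2)/2,np.arctan2(-(a2-b2)[0],(a2-b2)[1]))
g=(a+b)/2
go([g[0],g[1],433],y,4)
```

```text
[ 601.75  -197.332  274.   ] [ 637.311 -284.202  274.   ] 93.86672561645561 [ 619.53  -240.767  274.   ]
yaw 0.3885584585917016
[ 592.047 -118.434  182.   ] [ 688.369 -348.654  182.   ] 249.55830461566762 [ 640.208 -233.544  182.   ] 0.39625999760655406
t 2.625 pos [ 614.538 -252.637  541.083] F [ 0.148 -0.075  0.264] open 0.9981641378100242
tool shift total [108.012   9.549  -9.484] rotvec total [-0.029  0.001  0.006] deg 1.699045608548518
rows 4
[27.   2.4 -2.4] [-0.007  0.     0.002]
[27.   2.4 -2.3] [-0.007  0.     0.002]
[27.   2.3 -2.3] [-0.007  0.     0.002]
[27.   2.3 -2.3] [-0.007  0.     0.002]
```

Emit:
jog_arm --deltas '[5,5,-5,-0.015,0,0.003,1,35,3,-3,-0.007,0,0.003,1,35,1,-1,-0.007,0,0,1,25,0,0,0,0,0,1,5,0,0,0,0,0,1,0,0,0,0,0,0,1]'

```text
t: 3.38
eef_pos: [620.9, -231.5, 434.5]
tcp_rot: [0.882, 1.568, -0.285]
ft_force: [0.1, -1.3, 0.7]
opening: 0.999
```

Run:
```python
from h import *
go([619.6,-241.0,433],.390,1)
```

```text
t 3.375 pos [ 620.874 -231.508  434.46 ] F [ 0.102 -1.33   0.749] open 0.9993007516748846
tool shift total [ 1.465 -4.906  8.224] rotvec total [ 0.014  0.002 -0.002] deg 0.8216456387413877
rows 1
[ 1.5 -4.9  8.2] [ 0.014  0.002 -0.002]
```

Emit:
jog_arm --deltas '[1.5,-4.5,7.5,0.013,0.002,-0.002,1,0,0,0,0,0,0,1]'

```text
t: 3.62
eef_pos: [619.8, -240.2, 434.9]
tcp_rot: [0.816, 1.568, -0.364]
ft_force: [-0.1, 0.1, -0.3]
opening: 1.002
```

Run:
```python
from h import *
go([619.6,-241.0,433],.390,1)
```

```text
t 3.625 pos [ 619.769 -240.245  434.921] F [-0.06   0.114 -0.261] open 1.0015879597765984
tool shift total [ 1.921 -0.448  0.63 ] rotvec total [ 0.001  0.002 -0.002] deg 0.18331452125881145
rows 1
[ 1.9 -0.4  0.6] [ 0.001  0.002 -0.002]
```

Emit:
jog_arm --deltas '[2,0,0,0,0,0,0.5,0,0,0,0,0,0,0.2,0,0,0,0,0,0,0,0,0,0,0,0,0,0,0,0,0,0,0,0,0,0,0,0,0,0,0,0]'

```text
t: 4.38
eef_pos: [619.6, -240.5, 433.7]
tcp_rot: [0.806, 1.566, -0.374]
ft_force: [0.8, -1.0, 0.0]
opening: 0.426
```

Run:
```python
from h import *
go([619.6,-241.0,433],.390,1)
```

```text
t 4.375 pos [ 619.622 -240.494  433.719] F [ 0.762 -1.004  0.027] open 0.42605388146088213
tool shift total [ 0.719 -0.215  0.457] rotvec total [ 0.001  0.003 -0.003] deg 0.2538839844964296
rows 1
[ 0.7 -0.2  0.5] [ 0.001  0.003 -0.003]
```

Emit:
jog_arm --deltas '[0,0,0,0,0,0,0,0,0,0,0,0,0,0,0,0,0,0,0,0,0,0,0,0,0,0,0,0,0,0,0,0,0,0,0]'

```text
t: 5.0
eef_pos: [619.6, -240.5, 433.7]
tcp_rot: [0.76, 1.566, -0.42]
ft_force: [0.2, 0.3, -0.3]
opening: 0.146
```

Emit:
jog_arm --deltas '[-5,0,0,0,0,0,0,-15,0,0,0,0,0,0,-30,0,0,0,0,0,0,-40,0,0,0,0,0,0,-30,0,0,0,0,0,0,-5,0,0,0,0,0,0,0,0,0,0,0,0,0]'

```text
t: 5.88
eef_pos: [618.7, -240.1, 564.6]
tcp_rot: [0.943, 1.568, -0.238]
ft_force: [-0.4, 0.6, -3.3]
opening: 0.145
```

Run:
```python
from h import *
g=wd(-60,2.5)
print(g)
go([g[0]-22*RX[0],g[1]-22*RX[1],545],-.236,12)
s=env.state();print(s['moment']); snap('scene','s2');snap('side','d2')
```

```text
[542.848 244.26 ]
t 5.875 pos [ 618.719 -240.061  564.61 ] F [-0.403  0.568 -3.293] open 0.14472671494836728
tool shift total [  18.971   96.328 -489.675] rotvec total [ 0.626  0.001 -0.003] deg 35.896165221611966
rows 12
[  1.6   8.  -40.8] [ 0.052  0.    -0.   ]
[  1.6   5.9 -41.2] [ 0.052  0.    -0.   ]
[  1.6   3.7 -41.4] [ 0.052  0.    -0.   ]
[  1.6   1.6 -41.6] [ 0.052  0.    -0.   ]
[  1.6  -0.6 -41.6] [ 0.052  0.    -0.   ]
[  1.6  -2.8 -41.5] [ 0.052  0.    -0.   ]
[  1.6  -4.9 -41.3] [ 0.052  0.    -0.   ]
[  1.6  -7.1 -41. ] [ 0.052  0.    -0.   ]
[  1.6  -9.2 -40.6] [ 0.052  0.    -0.   ]
[  1.6 -11.3 -40. ] [ 0.052  0.    -0.   ]
[  1.6 -13.4 -39.4] [ 0.052  0.    -0.   ]
[  1.6 -15.4 -38.6] [ 0.052  0.    -0.   ]
[-0.017 -0.005 -0.01 ]
```

View pics/s2.png

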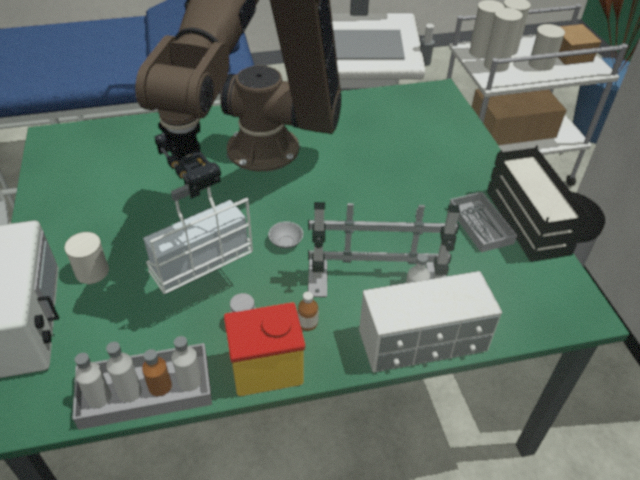

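Run:
```python
from h import *
go([460,-40,555],-.1,7)
```

```text
t 5.975 pos [ 618.84  -240.14   563.945] F [ 0.139  0.221 -3.18 ] open 0.14573660427252938
tool shift total [   8.584  -70.715 -245.544] rotvec total [ 0.49   0.001 -0.002] deg 28.103380287077833
rows 7
[  1.2 -10.1 -35.1] [ 0.07  0.   -0.  ]
[  1.2 -12.5 -34.3] [ 0.07  0.   -0.  ]
[  1.2 -14.9 -33.3] [ 0.07  0.   -0.  ]
[  1.2 -17.2 -32.2] [ 0.07  0.   -0.  ]
[  1.3 -19.4 -30.9] [ 0.07  0.   -0.  ]
[  1.3 -21.5 -29.5] [ 0.07  0.   -0.  ]
[  1.3 -23.5 -27.9] [ 0.07  0.   -0.  ]
```

Emit:
jog_arm --deltas '[0,-10,-20,0.035,0,0,0,1,-12,-35,0.07,0,0,0,1,-15,-33,0.07,0,0,0,1,-17,-32,0.07,0,0,0,1,-19,-31,0.07,0,0,0,1,-21,-29,0.07,0,0,0,1,-23,-28,0.07,0,0,0,1,-5,-10,0.02,0,0,0]'

```text
t: 6.98
eef_pos: [454.0, -42.8, 547.5]
tcp_rot: [-1.885, 1.557, 2.726]
ft_force: [0.5, 0.2, -3.6]
opening: 0.141
```

Run:
```python
from h import *
g=wd(-82,2.5)
go([*g,545],-.236,8)
```

```text
t 6.975 pos [454.047 -42.837 547.478] F [ 0.513  0.249 -3.589] open 0.1410565851739231
tool shift total [   3.262   37.337 -297.574] rotvec total [ 0.134 -0.003  0.013] deg 7.717960589458129
rows 8
[  0.4   4.7 -37.2] [ 0.017 -0.     0.002]
[  0.4   4.  -37.3] [ 0.017 -0.     0.002]
[  0.4   3.4 -37.3] [ 0.017 -0.     0.002]
[  0.4   2.8 -37.4] [ 0.017 -0.     0.002]
[  0.4   2.2 -37.4] [ 0.017 -0.     0.002]
[  0.4   1.5 -37.5] [ 0.017 -0.     0.002]
[  0.3   0.9 -37.5] [ 0.017 -0.     0.002]
[  0.3   0.3 -37.5] [ 0.017 -0.     0.002]
```

Emit:
jog_arm --deltas '[0,4,-25,0.015,0,0.002,0,0,4,-38,0.017,0,0.002,0,0,3,-38,0.017,0,0.002,0,0,3,-38,0.017,0,0.002,0,0,2,-38,0.017,0,0.002,0,0,2,-38,0.017,0,0.002,0,0,1,-36,0.017,0,0.001,0,0,0,-25,0.01,0,0,0,0,0,-10,0.005,0,0,0,0,0,0,0,0,0,0]'

```text
t: 8.22
eef_pos: [520.5, 246.1, 538.1]
tcp_rot: [-1.317, 1.556, -3.126]
ft_force: [-0.8, 0.5, -3.8]
opening: 0.147
```

Run:
```python
from h import *
g=wd(-82,2.5)
go([*g,545],-.236,1)
s,p,R=cur(); print('rk',rk(p),'tau m',s['moment']); print('tool x axis',R[:,0])
for n,t in (('side','d3'),('wrist','w3')): snap(n,t)
```

```text
t 8.225 pos [520.522 246.099 538.113] F [-0.785  0.541 -3.803] open 0.1469014332157453
tool shift total [-6.901  0.033 -3.408] rotvec total [-0.003  0.004  0.014] deg 0.8321710821554459
rows 1
[-6.9  0.  -3.4] [-0.003  0.004  0.014]
rk [-82.137  -0.932 538.113] tau m [-0.025  0.017 -0.004]
tool x axis [-0.014 -0.    -1.   ]
```

View pics/w3.png

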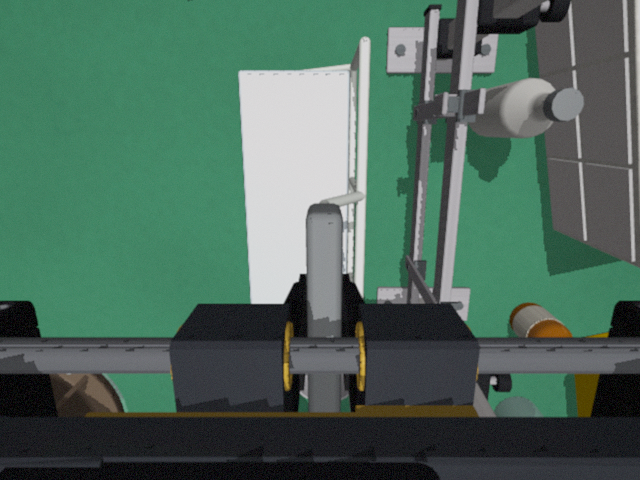

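View pics/d3.png

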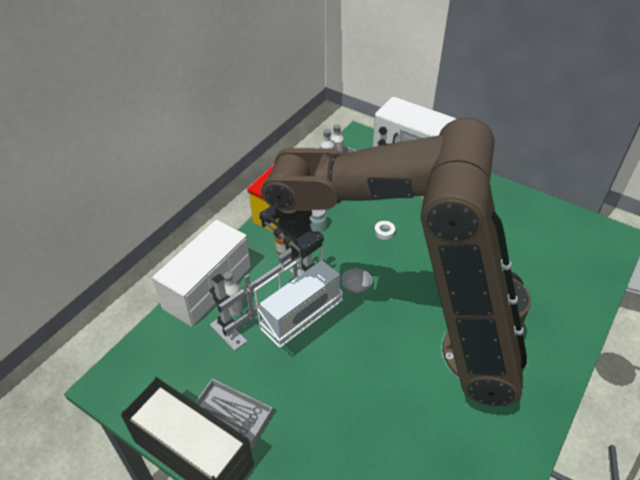

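Run:
```python
from h import *
s=cv2.imread('pics/w3.png')
cv2.imwrite('pics/w3l.png',cv2.resize(s[75:145,400:500],None,fx=7,fy=7,interpolation=2))
cv2.imwrite('pics/w3b.png',cv2.resize(s[20:320,300:500],None,fx=2,fy=2,interpolation=2))
```

```text
(no output)
```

View pics/w3l.png

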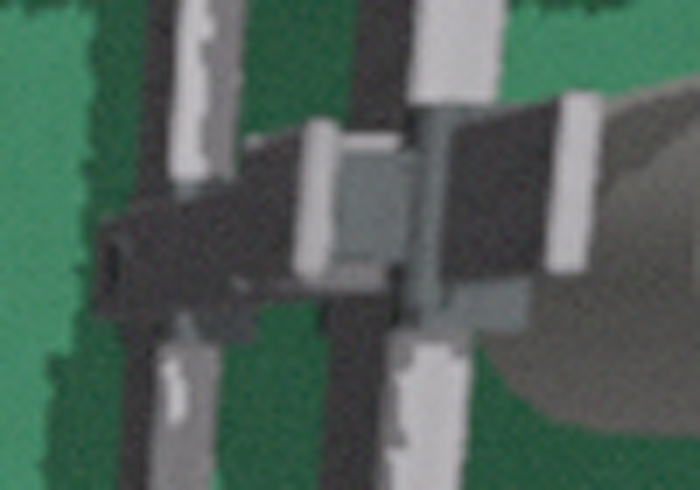

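View pics/w3b.png

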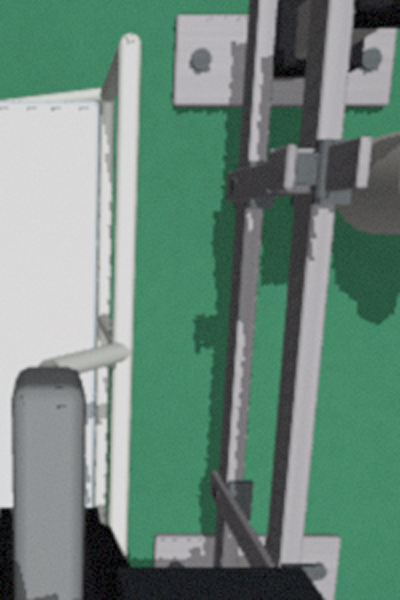

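Run:
```python
from h import *
c=load('w3'); k=lambda *p:cr(p,7,400,75)
for s in (198,202,206,210,214):
  a=rk(onz(c,k(316,198),s+20));b=rk(onz(c,k(573,183),s+46)); print(s,'lip->seat x',a[0]+5,'y',a[1],'| plate->seat x',b[0]-11,'y',b[1])
# widths: lip 16 mm, rows 120..275
for s in (198,206,214):
  a=onz(c,k(320,120),s+20);b=onz(c,k(308,277),s+20);print('lip w',np.linalg.norm(a-b)); a=onz(c,k(582,93),s+46);b=onz(c,k(567,272),s+46);print('plate w',np.linalg.norm(a-b))
b=lambda *p:cr(p,2,300,20)
A=rk(onz(c,b(131,40),286));B=rk(onz(c,b(118,510),286));print('bar',A,B,'angle',(A-B)[0]/(A-B)[1])
for z in (190,195,200):
  A=rk(onz(c,b(343,55),z));B=rk(onz(c,b(297,530),z));print('rail',z,A,B,(A-B)[0]/(A-B)[1])
```

```text
198 lip->seat x 4.474457140765861 y 91.38547259875821 | plate->seat x 5.161183588311882 y 91.04837924688351
202 lip->seat x 3.3667538156328147 y 91.14474835705222 | plate->seat x 3.7034936940700707 y 90.78966814533656
206 lip->seat x 2.2590504904997553 y 90.90402411534629 | plate->seat x 2.2458037998283675 y 90.53095704378964
210 lip->seat x 1.151347165366699 y 90.66329987364036 | plate->seat x 0.7881139055865489 y 90.27224594224269
214 lip->seat x 0.04364384023376289 y 90.4225756319344 | plate->seat x -0.6695759886552644 y 90.01353484069574
lip w 15.295077609126372
plate w 15.857726317676374
lip w 14.885848122128841
plate w 15.393035218129503
lip w 14.476618635131338
plate w 14.928344118582661
bar [-64.342 119.503 286.   ] [-65.05  -14.824 286.   ] angle 0.005264941808988353
rail 190 [ 24.12  132.978 190.   ] [ 22.649 -60.844 190.   ] 0.00758573494951704
rail 195 [ 22.477 132.067 195.   ] [ 21.029 -58.792 195.   ] 0.007585734949517221
rail 200 [ 20.834 131.156 200.   ] [ 19.409 -56.739 200.   ] 0.007585734949517409
```

Emit:
jog_arm --deltas '[10,0,-3,-0.003,0.003,0.009,0,25,0,0,0,0,0,0,8,0,0,0,0,0,0,0,0,0,0,0,0,0]'

```text
t: 8.82
eef_pos: [520.7, 246.2, 494.2]
tcp_rot: [-1.743, 1.569, 2.731]
ft_force: [-0.8, -0.9, -2.4]
opening: 0.146
```

```bash
cat >> h.py <<'E'
def st():
    s,p,R=cur(); b=p+R@np.array([251.7,22,0]) # approx bar mid
    print('t %.2f'%s['t'],'TCP rk',rk(p),'bar rk',rk(b),'toolx',R[:,0],'yaw',np.arctan2(R[1,1],R[0,1]))
    F=s['ft_force'];print('F rk',F[:2]@RX,F[:2]@RY,F[2],'M rk',s['moment'][:2]@RX,s['moment'][:2]@RY,s['moment'][2],'op',s['opening'])
E
python3 - <<'E'
from h import *
st(); go([*wd(-82,2.5),490],-.236,1)
E
```

```text
t 8.82 TCP rk [-81.966  -0.737 494.179] bar rk [-60.504  -0.698 242.432] toolx [-0.002  0.001 -1.   ] yaw -0.238553816922527
F rk -0.6056539965072291 -1.06445876808596 -2.4275253142280095 M rk -0.07300886486458404 0.06971518575604664 0.003283343555129506 op 0.14560451763266574
t 8.825 pos [520.734 246.248 494.179] F [-0.838 -0.893 -2.428] open 0.14560451763266574
tool shift total [ 4.18  -0.034 -3.235] rotvec total [-0.003 -0.     0.002] deg 0.19202667664000128
rows 1
[ 4.2 -0.  -3.2] [-0.003 -0.     0.002]
```

Emit:
jog_arm --deltas '[4,15,-4,0,0,0,0,2,25,-2,0,0,0,0,0,14,0,0,0,0,0,0,0,0,0,0,0,0]'

```text
t: 9.32
eef_pos: [578.3, 238.9, 489.5]
tcp_rot: [2.699, 1.568, 0.89]
ft_force: [-0.7, -0.3, -2.3]
opening: 0.145
```

Run:
```python
from h import *
st(); c=snap('wrist','w4')
s=cv2.imread('pics/w4.png'); cv2.imwrite('pics/w4c.png',cv2.resize(s[30:330,300:500],None,fx=2,fy=2,interpolation=2))
```

```text
t 9.32 TCP rk [-24.268   5.552 489.495] bar rk [ -2.001   6.049 237.819] toolx [ 0.002  0.002 -1.   ] yaw -0.23877314561303026
F rk -0.5870229728221614 -0.47470318819690366 -2.3033150475315978 M rk -0.13721509499054763 0.1946485772547141 0.05280039821874814 op 0.144675930378066
```

View pics/w4c.png

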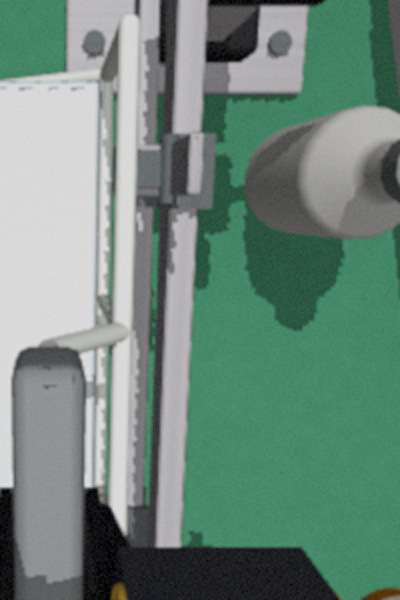

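Emit:
jog_arm --deltas '[0,4,3,0,0,0,0,0,3,0,0,0,0,0,0,2,0,0,0,0,0]'

```text
t: 9.75
eef_pos: [585.2, 233.9, 490.2]
tcp_rot: [2.749, 1.568, 0.94]
ft_force: [-0.3, -0.7, -2.6]
opening: 0.146
```

Run:
```python
from h import *
st()
```

```text
t 9.75 TCP rk [-16.393   2.354 490.203] bar rk [  5.863   2.925 238.526] toolx [ 0.002  0.002 -1.   ] yaw -0.2379172996832102
F rk -0.12880393353053923 -0.7937203813758216 -2.6053706900213416 M rk -0.09436062389116699 0.0017534702696518074 -0.022168630786391794 op 0.14559610471339116
```

Emit:
jog_arm --deltas '[0,2,0,0,0,0,0,0,2,0,0,0,0,0]'

```text
t: 10.0
eef_pos: [589.1, 233.0, 490.4]
tcp_rot: [2.703, 1.568, 0.894]
ft_force: [0.4, -0.4, -3.7]
opening: 0.146
```

Run:
```python
from h import *
st()
```

```text
t 10.00 TCP rk [-12.365   2.408 490.381] bar rk [  9.938   3.013 238.709] toolx [ 0.002  0.002 -1.   ] yaw -0.2376809033515482
F rk 0.4798697785378956 -0.3385582894582369 -3.678879876689769 M rk -0.0920018220090892 -0.021670508967119056 0.030073345233939 op 0.1458788632400103
```

Emit:
jog_arm --deltas '[0,1.5,0,0,0,0,0,0,1,0,0,0,0,0]'

```text
t: 10.25
eef_pos: [591.0, 232.7, 490.5]
tcp_rot: [-2.309, 1.568, 2.166]
ft_force: [-6.8, 1.5, 0.4]
opening: 0.145
```

Run:
```python
from h import *
st()
```

```text
t 10.25 TCP rk [-10.463   2.495 490.455] bar rk [ 10.966   2.989 238.706] toolx [-0.002  0.003 -1.   ] yaw -0.23725327251025097
F rk -6.953441611560989 -0.11613485039354418 0.379973014994951 M rk -0.15544462600545259 1.4734216773466138 0.039471603588257013 op 0.144718949542081
```

Emit:
jog_arm --deltas '[0,-3.5,0,0,0,-0.003,0,0,0,0,0,0,0,0]'

```text
t: 10.5
eef_pos: [587.5, 233.6, 490.5]
tcp_rot: [-2.012, 1.566, 2.463]
ft_force: [-0.1, -0.1, -2.8]
opening: 0.148
```

Run:
```python
from h import *
st()
```

```text
t 10.50 TCP rk [-14.051   2.537 490.461] bar rk [  6.777   3.064 238.662] toolx [-0.004  0.003 -1.   ] yaw -0.2372726764116766
F rk -0.06015625821582012 -0.11289995605550397 -2.784612766600241 M rk -0.03512607490376446 -0.13462759751298103 -0.009462196687138501 op 0.14808848109531503
```

Emit:
jog_arm --deltas '[4,0.5,0,0,0,0.002,0,5,0,0,0,0,0,0,3,0,0,0,0,0,0]'

```text
t: 10.88
eef_pos: [588.2, 233.4, 477.6]
tcp_rot: [-2.497, 1.568, 1.978]
ft_force: [0.5, 0.9, -3.8]
opening: 0.146
```

Run:
```python
from h import *
st(); c=snap('wrist','w5')
s=cv2.imread('pics/w5.png'); cv2.imwrite('pics/w5c.png',cv2.resize(s[30:160,320:480],None,fx=5,fy=4.6,interpolation=2))
```

```text
t 10.88 TCP rk [-13.378   2.532 477.598] bar rk [  8.184   3.085 225.861] toolx [-0.001  0.003 -1.   ] yaw -0.23738909590942747
F rk 0.2858694424773875 1.0178033009880474 -3.7813579717248307 M rk -0.09671352176567088 -0.02321340738985607 -0.0077192217369375605 op 0.14615799940916263
```

View pics/w5c.png

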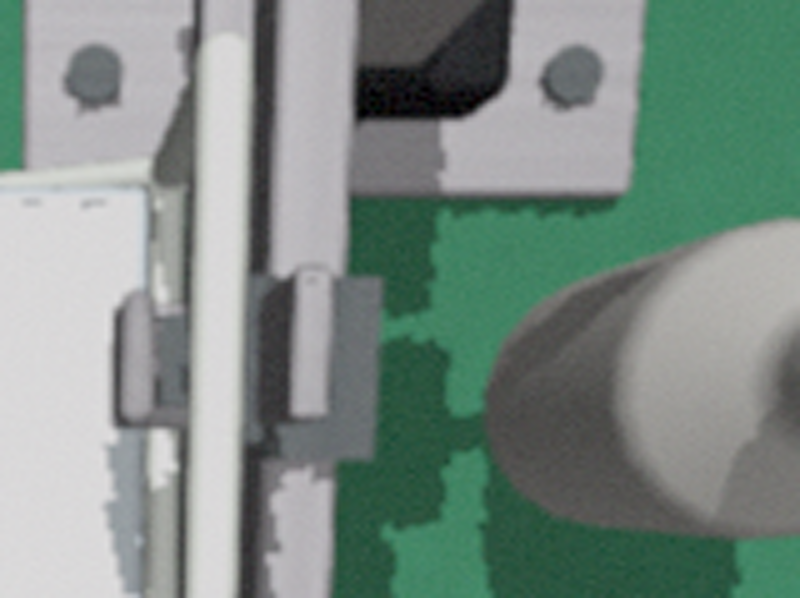

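Emit:
jog_arm --deltas '[3,0,0,0,0,0,0,2,0,0,0,0,0,0]'

```text
t: 11.18
eef_pos: [588.1, 233.4, 472.9]
tcp_rot: [-2.624, 1.568, 1.851]
ft_force: [-5.2, -0.1, 10.1]
opening: 0.152
```

Run:
```python
from h import *
st()
```

```text
t 11.18 TCP rk [-13.451   2.515 472.864] bar rk [  8.187   3.123 221.133] toolx [-0.001  0.003 -1.   ] yaw -0.2373867212988895
F rk -4.995698931529468 -1.3357109924778914 10.122119933462153 M rk -0.4832482650756274 0.8602967690480785 -0.021794568101508843 op 0.15156130702990864
```

Emit:
jog_arm --deltas '[1,0,0,0,0,0,0]'

```text
t: 11.3
eef_pos: [587.9, 233.3, 473.0]
tcp_rot: [-2.983, 1.568, 1.492]
ft_force: [-3.8, -2.0, 7.4]
opening: 0.145
```

Run:
```python
from h import *
st()
```

```text
t 11.30 TCP rk [-13.653   2.39  472.993] bar rk [  8.228   3.105 221.284] toolx [ 0.     0.003 -1.   ] yaw -0.23737723176205194
F rk -3.2612640669394475 -2.881186389253745 7.368933251596498 M rk -0.48972469195781626 0.644274807787309 0.01942969420121326 op 0.14453591397710674
```

Run:
```python
from h import *
snap('wrist','w6'); snap('scene','s6')
s=cv2.imread('pics/w6.png'); cv2.imwrite('pics/w6c.png',cv2.resize(s[60:140,330:430],None,fx=7,fy=7,interpolation=2))
s=cv2.imread('pics/s6.png'); cv2.imwrite('pics/s6c.png',cv2.resize(s[180:310,295:475],None,fx=4.4,fy=4.4,interpolation=2))
```

```text
(no output)
```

View pics/w6c.png

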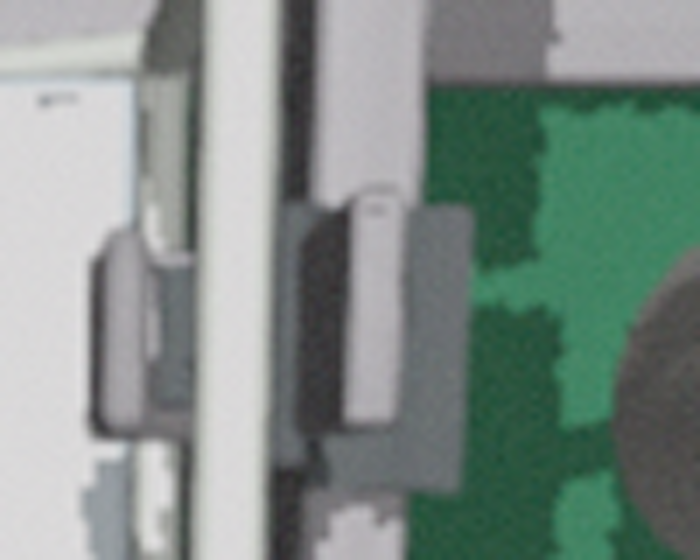

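View pics/s6c.png

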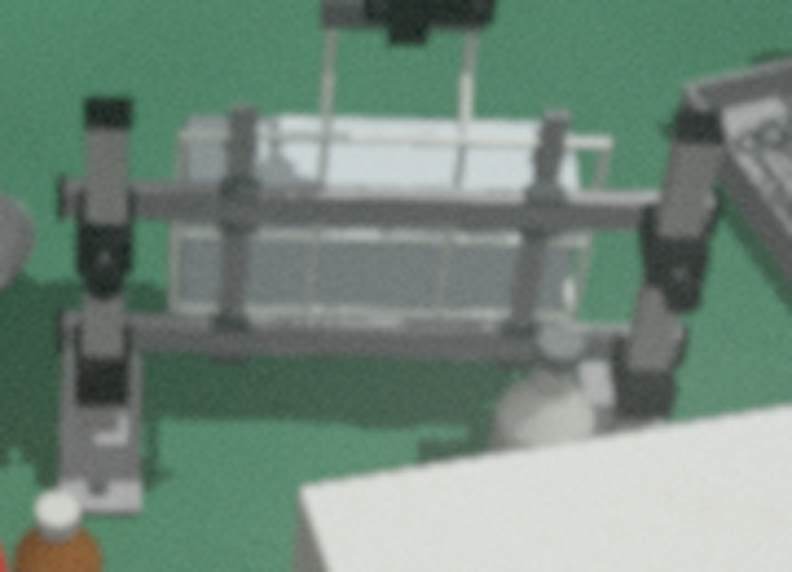

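Emit:
jog_arm --deltas '[1.5,-1.5,0,0,0,0,0]'

```text
t: 11.52
eef_pos: [586.5, 233.5, 472.9]
tcp_rot: [2.504, 1.566, 0.696]
ft_force: [2.2, -2.5, 4.8]
opening: 0.144
```

Run:
```python
from h import *
st()
```

```text
t 11.53 TCP rk [-15.023   2.213 472.898] bar rk [  7.701   3.157 221.264] toolx [ 0.004  0.003 -1.   ] yaw -0.23737115814104495
F rk 2.669222673607015 -1.8788731956001032 4.759395917078237 M rk -0.4872056019805406 -0.9201839177106003 0.01945013788362709 op 0.14394595880572797
```

Emit:
jog_arm --deltas '[2,0,0,0,0,-0.004,0]'

```text
t: 11.65
eef_pos: [586.6, 233.2, 472.6]
tcp_rot: [2.654, 1.565, 0.846]
ft_force: [-0.2, -2.8, 9.5]
opening: 0.142
```

Run:
```python
from h import *
st()
```

```text
t 11.65 TCP rk [-14.87    2.026 472.603] bar rk [  7.788   3.237 220.964] toolx [ 0.004  0.004 -1.   ] yaw -0.23727976062490777
F rk 0.42479661363657106 -2.796078034687049 9.526091736802247 M rk -0.6666140443644646 -0.3219069514453844 -0.060656236101370845 op 0.1420107245848938
```

Emit:
jog_arm --deltas '[2.5,0,0,0,0,-0.003,0]'

```text
t: 11.78
eef_pos: [586.6, 233.0, 472.0]
tcp_rot: [2.709, 1.564, 0.901]
ft_force: [-3.4, -3.2, 10.7]
opening: 0.144
```

Run:
```python
from h import *
st()
```

```text
t 11.78 TCP rk [-14.839   1.802 471.986] bar rk [  7.846   3.251 220.351] toolx [ 0.004  0.005 -1.   ] yaw -0.23731900699805944
F rk -2.5643272183060573 -3.887039596004938 10.673660969126042 M rk -0.789943412420293 0.19030986929254443 -0.027025676540227753 op 0.14447671995904257
```

Emit:
jog_arm --deltas '[3,0,-1.2,0,-0.005,0,0]'

```text
t: 11.9
eef_pos: [586.6, 234.0, 471.0]
tcp_rot: [1.942, 1.566, 0.134]
ft_force: [-6.7, -1.6, 14.0]
opening: 0.145
```

Run:
```python
from h import *
st()
```

```text
t 11.90 TCP rk [-15.109   2.786 471.033] bar rk [  8.061   3.208 219.438] toolx [ 0.005  0.001 -1.   ] yaw -0.23741457628338056
F rk -6.161099803889102 -3.0800843869742485 14.031375941921372 M rk -0.7979357458277941 1.1277267303763885 0.050210789409623785 op 0.1454502599240555
```

Emit:
jog_arm --deltas '[2.5,-1,0,0,0,0,0]'

```text
t: 12.02
eef_pos: [585.4, 234.1, 470.7]
tcp_rot: [1.911, 1.562, 0.103]
ft_force: [-2.6, -2.6, 12.0]
opening: 0.143
```

Run:
```python
from h import *
st()
```

```text
t 12.03 TCP rk [-16.242   2.579 470.695] bar rk [  7.739   3.249 219.176] toolx [ 0.008  0.001 -1.   ] yaw -0.2373260803394544
F rk -1.8968503225995326 -3.167116382569752 11.996454697345431 M rk -0.8141382762763689 -0.0070692083033212436 0.0509085948595817 op 0.1430900779744098
```

Run:
```python
from h import *
snap('wrist','w7'); snap('side','d7')
s=cv2.imread('pics/w7.png'); cv2.imwrite('pics/w7c.png',cv2.resize(s[60:140,330:430],None,fx=7,fy=7,interpolation=2))
s=cv2.imread('pics/d7.png'); cv2.imwrite('pics/d7c.png',cv2.resize(s[190:360,200:360],None,fx=3.5,fy=3.5,interpolation=2))
```

```text
(no output)
```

View pics/w7c.png

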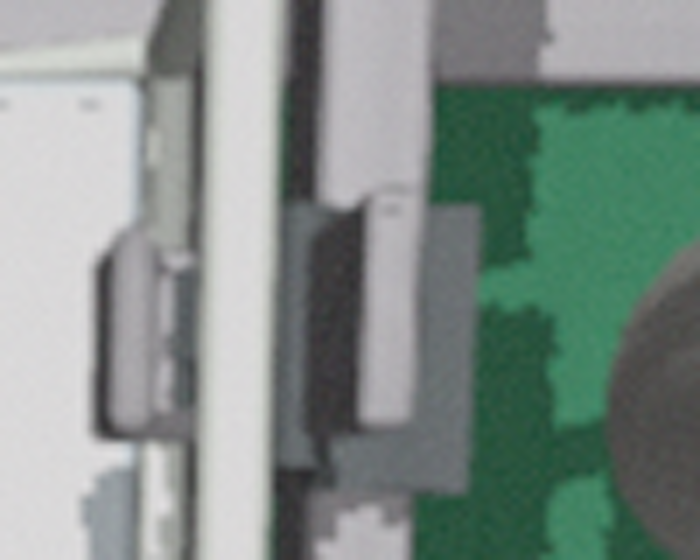

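View pics/d7c.png

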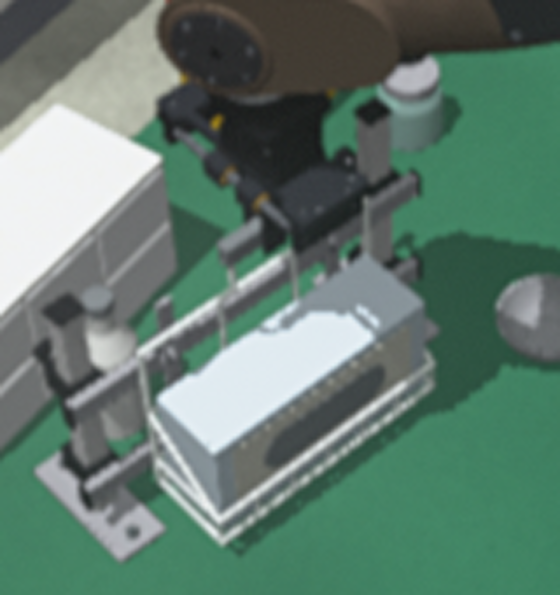

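Emit:
jog_arm --deltas '[-3,-1.5,0,0,0,-0.006,0,0,-0.5,0,0,0,0,0]'

```text
t: 12.38
eef_pos: [583.3, 234.5, 474.6]
tcp_rot: [2.38, 1.565, 0.572]
ft_force: [0.3, -0.3, -3.7]
opening: 0.147
```

Run:
```python
from h import *
st()
snap('wrist','w8')
s=cv2.imread('pics/w8.png'); cv2.imwrite('pics/w8c.png',cv2.resize(s[60:140,330:430],None,fx=7,fy=7,interpolation=2))
```

```text
t 12.38 TCP rk [-18.355   2.433 474.579] bar rk [  4.568   3.37  222.964] toolx [ 0.004  0.003 -1.   ] yaw -0.2373518382083068
F rk 0.34877109669689754 -0.21245198166903576 -3.733313824355058 M rk -0.12646323404420343 -0.12442684648070577 -0.009805304747638764 op 0.14681387485494973
```

View pics/w8c.png

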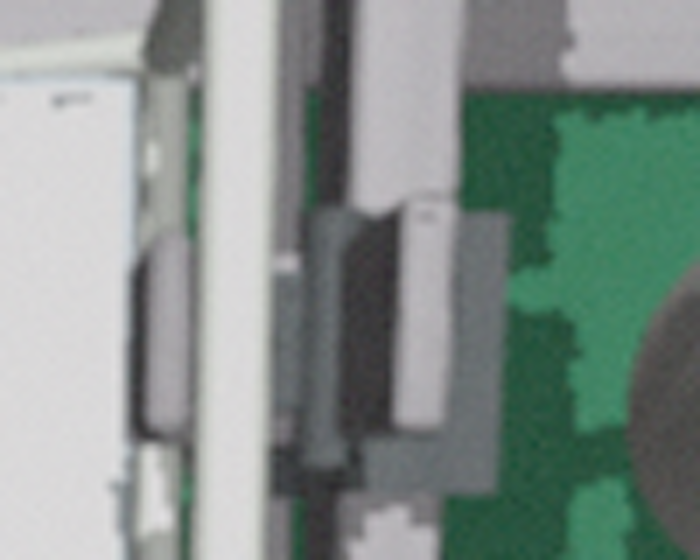

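Emit:
jog_arm --deltas '[2.5,0.5,0,0,0,0,0,2,0,0,0,0,0,0]'

```text
t: 12.68
eef_pos: [583.7, 234.5, 470.0]
tcp_rot: [2.449, 1.566, 0.641]
ft_force: [-2.3, -0.4, 4.9]
opening: 0.144
```

Run:
```python
from h import *
st()
```

```text
t 12.68 TCP rk [-18.017   2.565 470.045] bar rk [  4.795   3.515 218.419] toolx [ 0.004  0.003 -1.   ] yaw -0.23722628585843594
F rk -2.1225237769563274 -0.9234057978455713 4.941040177134208 M rk -0.4501556544086683 0.22570395237219612 -0.013317211522067059 op 0.14393644991861312
```

Emit:
jog_arm --deltas '[2,0,0,0,0,0,0,2,0,0,0,0,0,0]'

```text
t: 12.92
eef_pos: [583.7, 234.4, 467.4]
tcp_rot: [2.227, 1.563, 0.419]
ft_force: [-1.8, -1.7, 7.9]
opening: 0.145
```

Run:
```python
from h import *
st()
```

```text
t 12.93 TCP rk [-17.953   2.487 467.368] bar rk [  5.548   3.614 215.806] toolx [ 0.007  0.003 -1.   ] yaw -0.2371080762328577
F rk -1.3344607726958795 -2.091694152176644 7.8902366594412925 M rk -0.49855931478172355 0.2588273597387441 -0.00782067425710738 op 0.14481492609537783
```

Emit:
jog_arm --deltas '[2.5,-0.5,0,0,0,-0.003,0,2.5,0,0,0,0,-0.002,0]'

```text
t: 13.18
eef_pos: [583.2, 234.6, 463.7]
tcp_rot: [2.612, 1.564, 0.805]
ft_force: [-0.6, -0.1, 6.0]
opening: 0.143
```

Run:
```python
from h import *
st()
```

```text
t 13.18 TCP rk [-18.473   2.523 463.749] bar rk [  4.402   3.994 212.131] toolx [ 0.005  0.005 -1.   ] yaw -0.23694196760549374
F rk -0.5219396655260434 -0.2577316663385086 6.042385069850643 M rk -0.3474668441781745 0.15357091379450552 0.13340943515649478 op 0.14277577252207455
```

Emit:
jog_arm --deltas '[2,0,0,0,-0.002,-0.002,0,2,0,0,0,-0.001,0,0]'

```text
t: 13.42
eef_pos: [583.3, 234.8, 460.7]
tcp_rot: [2.448, 1.565, 0.641]
ft_force: [-2.0, 0.0, 3.4]
opening: 0.149
```

Run:
```python
from h import *
st()
```

```text
t 13.43 TCP rk [-18.438   2.719 460.659] bar rk [  4.477   3.804 209.043] toolx [ 0.005  0.003 -1.   ] yaw -0.2366720193139713
F rk -1.9654505937629483 -0.45058641147193085 3.366685361840225 M rk -0.1661301287526262 0.289249999651101 0.07349317094966225 op 0.1486115868206461
```

Emit:
jog_arm --deltas '[2,0,0,0,0,0,0]'

```text
t: 13.55
eef_pos: [583.3, 234.8, 458.5]
tcp_rot: [2.448, 1.565, 0.641]
ft_force: [0.0, 0.3, -1.8]
opening: 0.145
```

Run:
```python
from h import *
st()
```

```text
t 13.55 TCP rk [-18.476   2.738 458.45 ] bar rk [  4.419   3.801 206.833] toolx [ 0.004  0.003 -1.   ] yaw -0.23657890250863045
F rk -0.037517741578222095 0.3229629990217882 -1.813921556783165 M rk -0.004388410091616104 -0.20676833964600932 0.04006531514241198 op 0.14491957087933277
```

Emit:
jog_arm --deltas '[1,0,0,0,0,0,0]'

```text
t: 13.68
eef_pos: [583.4, 234.8, 456.8]
tcp_rot: [2.45, 1.566, 0.643]
ft_force: [-1.1, 0.9, 6.0]
opening: 0.147
```

Run:
```python
from h import *
st()
```

```text
t 13.68 TCP rk [-18.339   2.742 456.76 ] bar rk [  4.461   3.695 205.133] toolx [ 0.004  0.003 -1.   ] yaw -0.2365230675988058
F rk -1.2754898602886693 0.6518436601814509 5.956645061013006 M rk -0.19158962281933686 0.10233744291729065 0.06450625735547467 op 0.14663977626749253
```

Emit:
jog_arm --deltas '[1,0,0,0,0,0,0]'

```text
t: 13.8
eef_pos: [583.4, 234.8, 456.6]
tcp_rot: [2.405, 1.565, 0.598]
ft_force: [-5.4, 0.1, 17.2]
opening: 0.151
```

Run:
```python
from h import *
st(); snap('wrist','w9'); snap('scene','s9')
s=cv2.imread('pics/w9.png'); cv2.imwrite('pics/w9c.png',cv2.resize(s[50:140,320:420],None,fx=6.6,fy=6.6,interpolation=2))
```

```text
t 13.80 TCP rk [-18.377   2.739 456.618] bar rk [  4.597   3.8   205.007] toolx [ 0.005  0.003 -1.   ] yaw -0.23655941563464833
F rk -5.255796510480672 -1.1154432988759677 17.173822310923146 M rk -0.5703298551371474 0.8523680691634435 0.02905829143655883 op 0.1509498322027234
```

View pics/w9c.png

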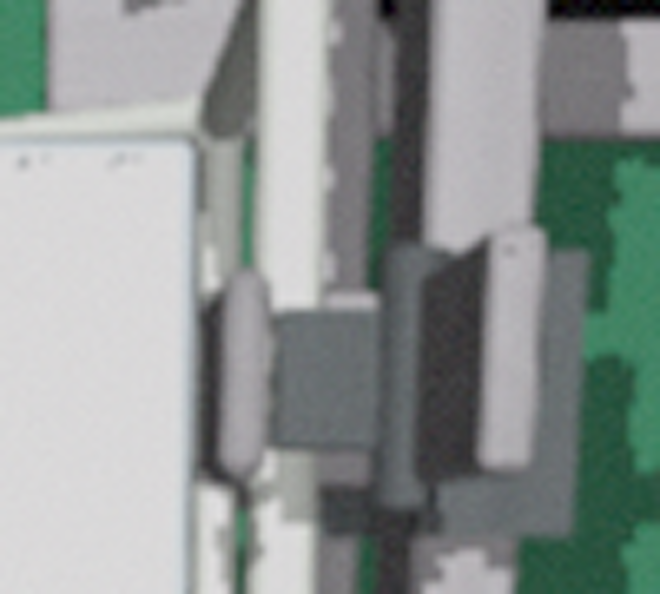

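Emit:
jog_arm --deltas '[-1,0,0,0,0,0,0,-2.5,0,0,0,-0.002,-0.002,0,-2,0,0,0,0,0,0]'

```text
t: 14.28
eef_pos: [583.7, 234.6, 461.0]
tcp_rot: [2.342, 1.569, 0.534]
ft_force: [1.3, 0.4, -3.5]
opening: 0.146
```

Run:
```python
from h import *
st()
```

```text
t 14.28 TCP rk [-17.976   2.668 461.042] bar rk [  4.376   2.995 209.373] toolx [ 0.002  0.001 -1.   ] yaw -0.23666211746591234
F rk 1.18116035320863 0.6632701296005452 -3.4860718941887585 M rk -0.014725238275484382 -0.43971394292362415 0.04313902613047649 op 0.1458208249403081
```

Emit:
jog_arm --deltas '[-2,0,0,0,0,0,0,-1,0,0,0,0,0,0]'

```text
t: 14.52
eef_pos: [583.9, 234.5, 463.9]
tcp_rot: [2.42, 1.569, 0.613]
ft_force: [1.4, -0.1, -4.6]
opening: 0.144
```

Run:
```python
from h import *
st()
```

```text
t 14.53 TCP rk [-17.832   2.625 463.895] bar rk [  4.399   2.87  212.215] toolx [ 0.001  0.001 -1.   ] yaw -0.23679847925736283
F rk 1.4235127162680765 0.26287943758592996 -4.609264732712652 M rk -0.028408078863161573 -0.44288910888827243 0.052112704740196386 op 0.14442336286867014
```

Emit:
jog_arm --deltas '[-0.8,0.5,0,0,0,0,0]'

```text
t: 14.65
eef_pos: [584.3, 234.5, 464.7]
tcp_rot: [2.861, 1.57, 1.054]
ft_force: [0.2, -0.1, -4.2]
opening: 0.144
```

Run:
```python
from h import *
st()
```

```text
t 14.65 TCP rk [-17.448   2.671 464.654] bar rk [  4.615   2.873 212.96 ] toolx [ 0.     0.001 -1.   ] yaw -0.23671071885480294
F rk 0.20587451288160935 -0.05801418765391327 -4.228517578199746 M rk -0.08749856372908885 0.008582490821096668 0.007878818667954987 op 0.14432251139362254
```

Emit:
jog_arm --deltas '[-0.8,0,0,0,0,0,0]'

```text
t: 14.78
eef_pos: [584.3, 234.4, 465.0]
tcp_rot: [-2.461, 1.57, 2.014]
ft_force: [3.9, -0.7, -11.2]
opening: 0.146
```

Run:
```python
from h import *
st()
```

```text
t 14.78 TCP rk [-17.4     2.616 464.958] bar rk [  4.495   2.727 213.249] toolx [-0.     0.001 -1.   ] yaw -0.236883961990464
F rk 3.924606585899665 0.1994892603747896 -11.173486716011686 M rk 0.13727697242866702 -0.6875931406178523 -0.02109529749603195 op 0.14608077698767086
```

Emit:
jog_arm --deltas '[-0.4,0,0,0,0,0,0,-0.4,0,0,0,0,0,0]'

```text
t: 15.02
eef_pos: [584.5, 234.4, 464.9]
tcp_rot: [-1.651, 1.569, 2.825]
ft_force: [3.5, -0.3, -10.9]
opening: 0.147
```

Run:
```python
from h import *
st(); snap('wrist','w10'); snap('scene','s10'); st()
s=cv2.imread('pics/w10.png'); a=cv2.resize(s[50:140,320:420],None,fx=4.4,fy=4.4,interpolation=2)
s=cv2.imread('pics/s10.png'); b=cv2.resize(s[180:310,295:475],None,fx=4.4,fy=4.4,interpolation=2)
cv2.imwrite('pics/w10c.png',a);cv2.imwrite('pics/s10c.png',b)
```

```text
t 15.03 TCP rk [-17.231   2.657 464.928] bar rk [  4.439   2.663 213.199] toolx [-0.001  0.    -1.   ] yaw -0.23695514903202936
F rk 3.428869427116931 0.5011546097506608 -10.904797147597888 M rk 0.23761855249492933 -0.5892551206334313 -0.03371800034143497 op 0.14748894523215947
t 15.12 TCP rk [-17.223   2.647 464.974] bar rk [  4.467   2.651 213.247] toolx [-0.001  0.    -1.   ] yaw -0.23694036796820134
F rk 3.1002389604799565 -0.25262106840123333 -11.083490383893958 M rk 0.25467995642884284 -0.6523052103992241 0.06719688880185329 op 0.1462368356377317
```

View pics/w10c.png

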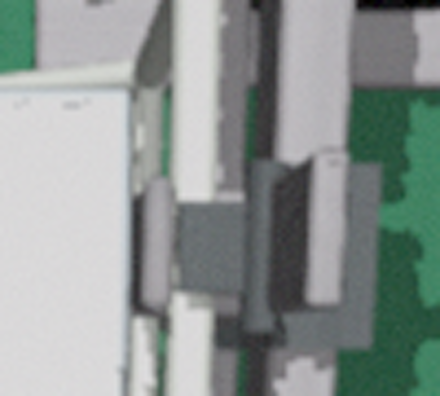

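View pics/s10c.png

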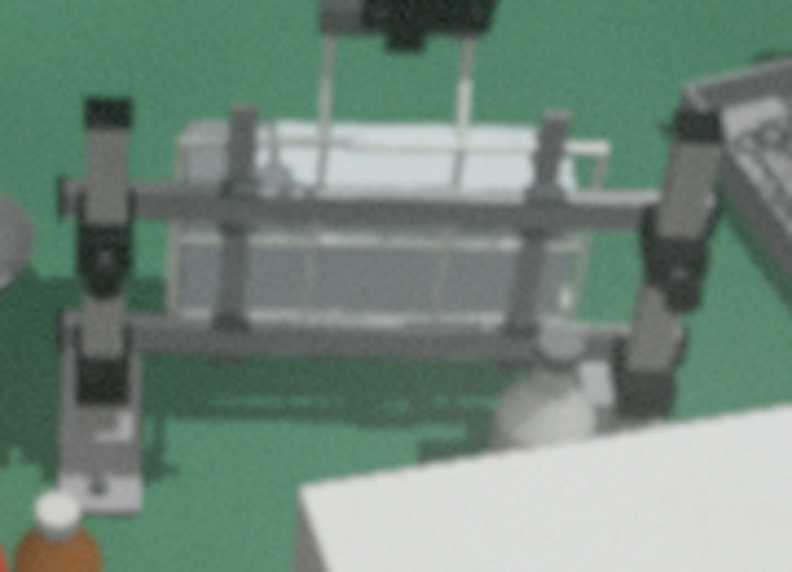

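The keepers hold against a sustained 7.4 N tug after an 8.2 mm rise. The left keeper is visibly shut over the bar, and the right end carries most of the load. I'll let it down now.

Emit:
jog_arm --deltas '[2.5,0,0,0,0,0,0,2.5,0,0,0,0,0,0,1.5,0,0,0,0,0,0]'

```text
t: 15.5
eef_pos: [584.1, 234.5, 459.6]
tcp_rot: [2.966, 1.57, 1.158]
ft_force: [1.6, -0.5, -2.4]
opening: 0.143
```

Run:
```python
from h import *
st()
```

```text
t 15.50 TCP rk [-17.554   2.634 459.561] bar rk [  4.482   2.824 207.865] toolx [ 0.     0.001 -1.   ] yaw -0.2366897614325462
F rk 1.6729424972302605 -0.06796278611276686 -2.3869416439666504 M rk -0.15211850133134572 -0.14805136137260108 0.07530316665991749 op 0.14325907144534233
```

Emit:
jog_arm --deltas '[1.5,0,0,0,0,0,0,0.8,0,0,0,0,0,0]'

```text
t: 15.75
eef_pos: [584.1, 234.5, 457.4]
tcp_rot: [2.66, 1.57, 0.852]
ft_force: [0.4, -0.9, -2.7]
opening: 0.146
```

Run:
```python
from h import *
st()
```

```text
t 15.75 TCP rk [-17.652   2.629 457.423] bar rk [  4.476   2.859 205.735] toolx [ 0.001  0.001 -1.   ] yaw -0.23660525393737736
F rk 0.5647679917301529 -0.7771880227651585 -2.732881426122948 M rk -0.10400393480167351 -0.23687998936360577 0.038876722709943246 op 0.14577178316750988
```

Emit:
jog_arm --deltas '[0.6,0,0,0,0,0,0]'

```text
t: 15.88
eef_pos: [584.0, 234.5, 456.9]
tcp_rot: [2.596, 1.57, 0.789]
ft_force: [0.4, -1.3, 0.2]
opening: 0.142
```

Run:
```python
from h import *
st()
```

```text
t 15.88 TCP rk [-17.67    2.621 456.898] bar rk [  4.477   2.85  205.211] toolx [ 0.001  0.001 -1.   ] yaw -0.23658378559485033
F rk 0.7331144563391931 -1.1656029961055134 0.22729420187585808 M rk -0.27888117674909335 0.010510078164001024 0.060317355917466633 op 0.142204801278086
```

Emit:
jog_arm --deltas '[0,-2.5,0,0,0,0.01,0,0,-2.5,0,0,0,0.01,0]'

```text
t: 16.12
eef_pos: [578.9, 235.7, 456.7]
tcp_rot: [1.617, 1.549, -0.191]
ft_force: [1.1, -0.0, -3.7]
opening: 0.149
```

Run:
```python
from h import *
st()
```

```text
t 16.12 TCP rk [-22.897   2.57  456.724] bar rk [  4.488   2.795 205.553] toolx [ 0.021 -0.004 -1.   ] yaw -0.236883501861802
F rk 1.118573894844041 0.25870505829966234 -3.694465195854999 M rk -0.06745434587792708 -0.12653957477930658 0.0736064586888855 op 0.14867763940088835
```

Emit:
jog_arm --deltas '[0.8,-2.5,0,0,0,0.01,0,0.3,-1.2,0,0,0,0.005,0]'

```text
t: 16.38
eef_pos: [574.9, 236.6, 455.9]
tcp_rot: [1.599, 1.533, -0.209]
ft_force: [-0.1, -0.8, -0.4]
opening: 0.145
```

Run:
```python
from h import *
st()
```

```text
t 16.38 TCP rk [-27.052   2.53  455.889] bar rk [  4.541   2.777 205.213] toolx [ 0.037 -0.008 -0.999] yaw -0.2367650588960265
F rk 0.04725909022792595 -0.7747175383333205 -0.3708671338757932 M rk -0.21936496999494695 0.035800512517413376 0.03877144652641599 op 0.14536527325359705
```

Emit:
jog_arm --deltas '[0.4,-2,0,0,0,0.008,0]'

```text
t: 16.5
eef_pos: [572.8, 237.1, 455.6]
tcp_rot: [1.597, 1.524, -0.21]
ft_force: [0.2, -1.1, 1.5]
opening: 0.144
```

Run:
```python
from h import *
st()
```

```text
t 16.50 TCP rk [-29.18    2.514 455.635] bar rk [  4.618   2.8   205.246] toolx [ 0.046 -0.01  -0.999] yaw -0.23668956232368302
F rk 0.48848807483101486 -1.046238690187765 1.4904016857133555 M rk -0.17630782118015373 -0.0027171896374718766 0.03494588510138187 op 0.1439142815205217
```

Emit:
jog_arm --deltas '[0.3,-2,0,0,0,0.008,0]'

```text
t: 16.62
eef_pos: [571.0, 237.5, 455.5]
tcp_rot: [1.599, 1.514, -0.209]
ft_force: [5.0, -1.7, 0.7]
opening: 0.146
```

Run:
```python
from h import *
st(); snap('side','d11'); snap('wrist','w11')
s=cv2.imread('pics/d11.png'); cv2.imwrite('pics/d11c.png',cv2.resize(s[190:360,200:360],None,fx=3.5,fy=3.5,interpolation=2))
```

```text
t 16.62 TCP rk [-31.048   2.46  455.512] bar rk [  5.161   2.827 205.461] toolx [ 0.055 -0.012 -0.998] yaw -0.23686737553305223
F rk 5.261943261675471 -0.531046223701365 0.7314477891272397 M rk -0.20908736136249176 -0.22255499930968486 0.03960052073218979 op 0.14636244973912438
```

View pics/d11c.png

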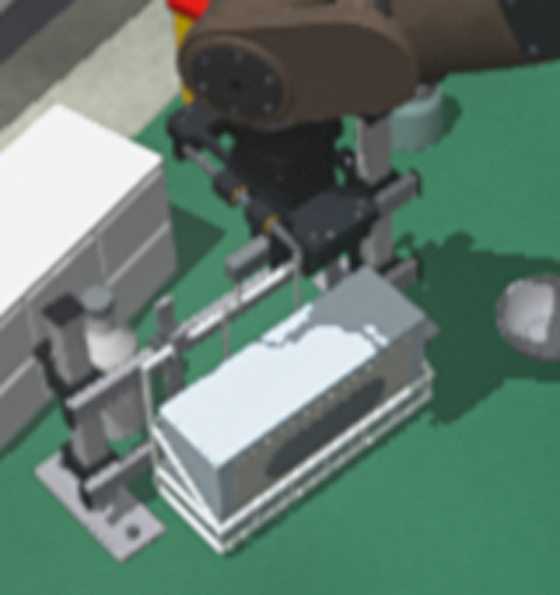

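View pics/w11.png

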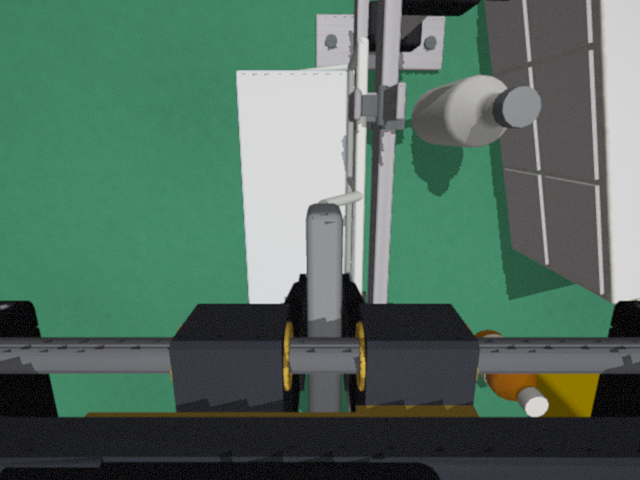

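Emit:
jog_arm --deltas '[0,1.2,0,0,0,-0.004,0,0,0,0,0,0,0,0.2,0,0,0,0,0,0,0.3,0,0,0,0,0,0,0.45,0,0,0,0,0,0,0.5]'

```text
t: 17.35
eef_pos: [571.9, 237.5, 455.4]
tcp_rot: [1.604, 1.52, -0.204]
ft_force: [0.1, 0.3, 0.6]
opening: 0.456
```

Run:
```python
from h import *
st(); snap('wrist','w12'); snap('scene','s12')
```

```text
t 17.35 TCP rk [-30.136   2.685 455.425] bar rk [  4.671   3.083 205.175] toolx [ 0.05  -0.01  -0.999] yaw -0.23679679743697069
F rk 0.06324703451610213 0.3399149115720187 0.5626054617183777 M rk -0.08229779665459389 0.14568659502733214 -0.07152339883418252 op 0.45557164484529195
```

View pics/w12.png

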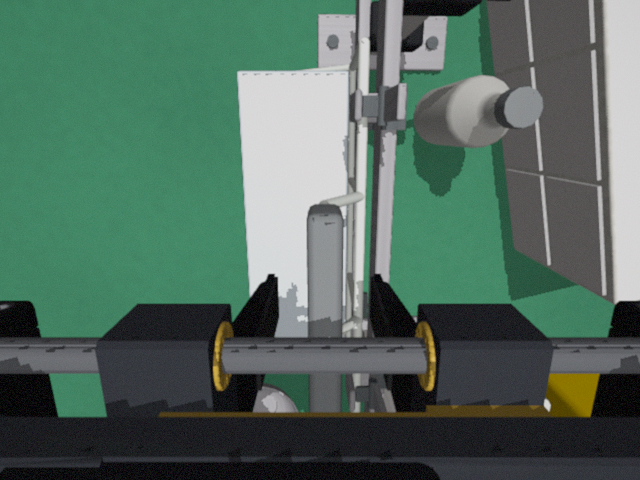

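The fingers have opened clear of the handle and the holder has not moved. Retreating upward along the tool axis.

Emit:
jog_arm --deltas '[-10,0,0,0,0,0,0.5,-25,0,0,0,0,0,0.5,-40,0,0,0,0,0,0.5,-40,0,0,0,0,0,0.5,-20,0,0,0,0,0,0.5,-5,-30,0,0,0,0,0.5,0,-15,0,0,0,0,0.5,0,0,0,0,0,0,0.5,0,0,0,0,0,0,0.5,0,0,0,0,0,0,0.5]'

```text
t: 18.7
eef_pos: [520.1, 249.2, 601.4]
tcp_rot: [1.628, 1.517, -0.18]
ft_force: [-0.5, 0.3, 0.9]
opening: 0.501
```

Run:
```python
from h import *
st(); snap('wrist','w13'); snap('scene','s13'); snap('side','d13')
s=cv2.imread('pics/s13.png'); cv2.imwrite('pics/s13c.png',cv2.resize(s[160:320,285:485],None,fx=4,fy=3.7,interpolation=2))
```

```text
t 18.70 TCP rk [-83.305   1.948 601.44 ] bar rk [-47.879   2.678 351.277] toolx [ 0.053 -0.01  -0.999] yaw -0.23728344233610218
F rk -0.548228236103063 0.18850412664180244 0.9421709463331395 M rk -0.10023830262684802 0.07170262980353498 -0.021696404689343824 op 0.5006078314851694
```

View pics/w13.png

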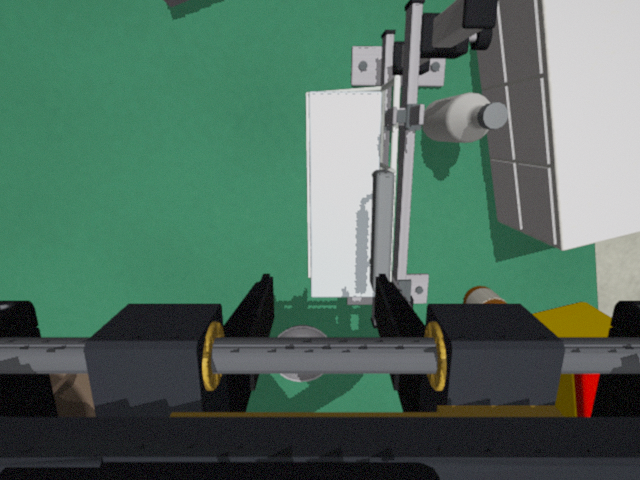

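View pics/s13c.png

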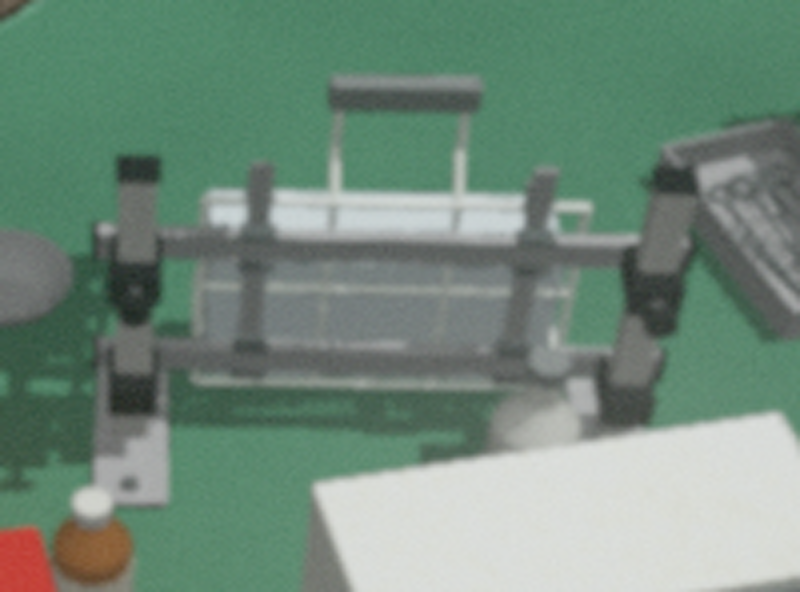

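View pics/s13.png

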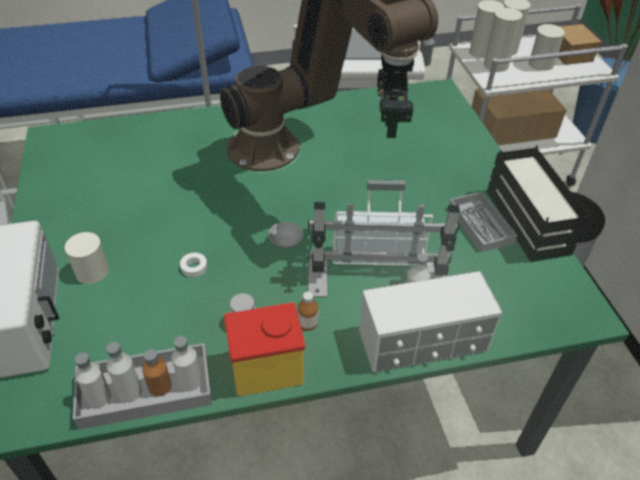

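The holder hangs level and the bystanders stand where they did. I'll look at the right keeper before handing in.

Emit:
jog_arm --deltas '[0,0,35,0,0,0,0.5,0,10,50,0,0,0,0.5,0,10,50,0,0,0,0.5,0,0,20,0,0,0,0.5,0,0,0,0,0,0,0.5]'

```text
t: 19.48
eef_pos: [503.7, 89.5, 600.7]
tcp_rot: [1.612, 1.519, -0.196]
ft_force: [-0.8, 0.6, 0.2]
opening: 0.5
```

Run:
```python
from h import *
st(); snap('wrist','w14')
```

```text
t 19.48 TCP rk [ -61.904 -157.123  600.724] bar rk [ -26.872 -156.62   350.505] toolx [ 0.051 -0.01  -0.999] yaw -0.2370856433940048
F rk -0.9018202110787549 0.3963298201407757 0.23861779342957862 M rk -0.048340488197225445 0.0734893937825754 0.043025277181377206 op 0.4997311991361612
```

View pics/w14.png

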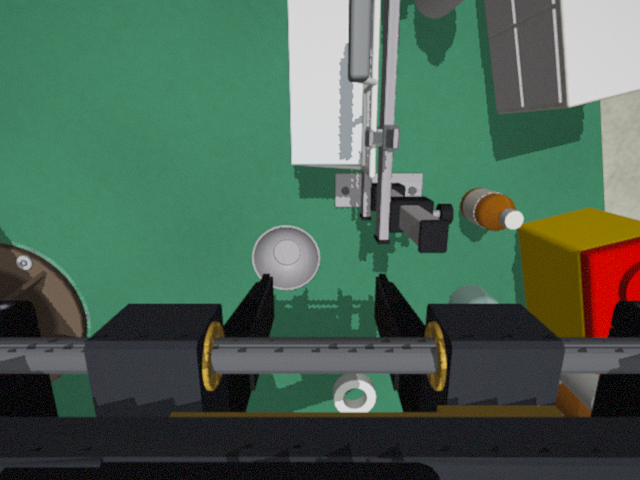

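Run:
```python
import cv2
s=cv2.imread('pics/w14.png'); a=cv2.resize(s[105:175,340:420],None,fx=7,fy=7,interpolation=2)
s=cv2.imread('pics/w13.png'); cv2.imwrite('pics/w13k.png',cv2.resize(s[85:150,360:440],None,fx=7,fy=7,interpolation=2)); cv2.imwrite('pics/w14k.png',a)
```

```text
(no output)
```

View pics/w14k.png

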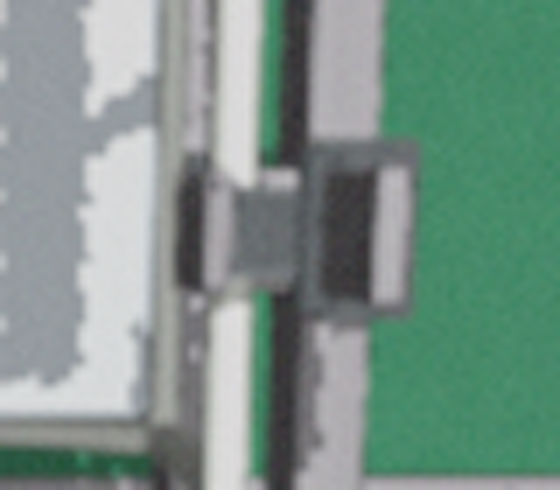

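View pics/w13k.png

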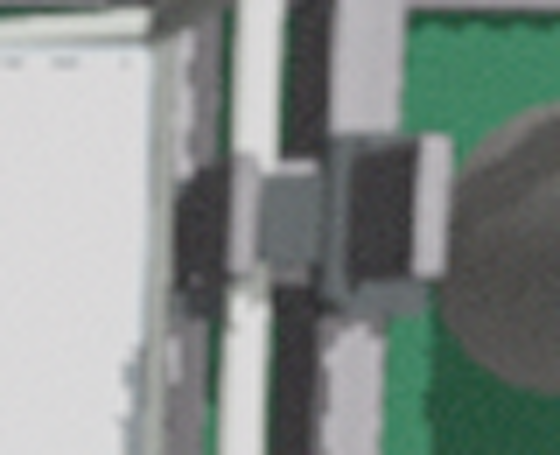

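Both close-ups show the keeper lying level over the bar, at (265,225) on the right hook and (290,210) on the left. Handing in.

Run:
```python
from h import *
print(env.job_done())
```

```text
the job is handed in; nothing more can be done
None
```

The holder is hanging by its back bar on both hooks with both keepers shut. I handed the job in at about 19.5 s of the 64 s allowed, with the arm clear of everything.

- **Pressing down:** My first press had the bar too close to the back plates. It reached about 17 N in all without a snap, so I backed off, moved the bar toward the lips and pressed again. The springs then needed about 8 to 11 N in all. At the floor the last step peaked at about 20 N in all. From the measured moment I put roughly 15 N of that on the right hook, which is under the 22 N limit but more than the springs needed.
- **Tug:** The bar rose 8.2 mm and stopped, then held against about 7.5 N net of the holder's weight. The moment put most of that load on the right end, an estimated quarter on the left. The close-up picture during the tug showed the left keeper shut over the bar.
- **Letting go:** I set the bar back down and leaned the holder gently until its back wires touched the plates. It did not move when the fingers opened.
- **Last checks:** Close-ups of both hooks show the keepers level over the bar. The scene view shows the holder level across its width. It leans back about 0.05 rad, as it rests on the plates. The other things on the desk look unmoved; I judged that by eye and did not measure it.

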